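# Stack rinsed infusion arm boards crosswise to air-dry

### The job

The rinsed arm boards must air-dry in a crosswise tower, and someone has begun it on the drying tray: two boards, and one of the next two across them. Finish it with the three boards from the sloping drain rack: first complete that second layer at the other ends with the board as thick as the one already there, so that the layer is level, then lay the last two across these, parallel, one near each end, everything centred on the tower. Lay each board down gently, without dropping or slamming it, and leave the boards already laid and the other things on the counter in their places.

Things in the scene. Friction and masses are not known exactly. Their poses are not given: they have to be found in the camera images.
- tray: square stainless drying tray, 230 x 230 mm, fixed, turned any way; the floor on which boards lie is 4 mm above the counter, the low rim 12 mm. Origin: under its centre, at counter height; x and y along its sides, z up. The tower stands at its centre: base_1 and base_2 lie along tray x, 58 mm to the -y and +y side; cross_1 lies on them along tray y, 58 mm to the +x side.
- rack: sloping stainless drain rack, 230 mm wide, fixed; origin on the counter under its middle. It faces its own -x and rises towards +x at 40 degrees from level. Three boards lie on it side by side along y, 76 mm between centres, length up the slope, lower ends on a ledge, borne on two 16 mm cross strips 62 mm below and above their middle: under the middle is free room (30 mm) for fingertips.
- board_1: loose infusion arm board of hard pale plastic, 180 mm long (own x), 46 mm wide (own y), 60 to 160 g, in any of the rack's three places. Origin: middle of its underside (the face on the rack); z points out of its upper face. Of board_1 to board_3 one is deep, 17 mm thick, two are shallow, 10 mm; which is not told: look, or feel how far the upper face stands from the underside.
- board_2: loose infusion arm board of hard pale plastic, 180 mm long (own x), 46 mm wide (own y), 60 to 160 g, in any of the rack's three places. Origin: middle of its underside (the face on the rack); z points out of its upper face. Of board_1 to board_3 one is deep, 17 mm thick, two are shallow, 10 mm; which is not told: look, or feel how far the upper face stands from the underside.
- board_3: loose infusion arm board of hard pale plastic, 180 mm long (own x), 46 mm wide (own y), 60 to 160 g, in any of the rack's three places. Origin: middle of its underside (the face on the rack); z points out of its upper face. Of board_1 to board_3 one is deep, 17 mm thick, two are shallow, 10 mm; which is not told: look, or feel how far the upper face stands from the underside.
- base_1: loose arm board, 180 x 46 mm, shallow, 10 mm thick, lying flat on the tray along tray x, 58 mm to the -y side; one of the two of the lowest layer. Origin: the middle of its underside; x along its length, z up.
- base_2: loose arm board, 180 x 46 mm, shallow, 10 mm thick, lying flat on the tray along tray x, 58 mm to the +y side; one of the two of the lowest layer. Origin: the middle of its underside; x along its length, z up.
- cross_1: loose arm board, 180 x 46 mm, deep, 17 mm thick, lying across base_1 and base_2 near their +x ends (tray frame): the first of the second layer; the place near the other ends is empty. Origin: the middle of its underside, 14 mm above the counter; x along its length, z up.
- tape: bystander, to be left alone: roll of adhesive tape, 66 mm wide, 24 mm high. Origin: centre of its underside (the lying or standing side).
- med_cup: bystander, to be left alone: small plastic medicine cup, 38 mm wide, 34 mm high. Origin: centre of its underside (the lying or standing side).
- penlight: bystander, to be left alone: penlight, 130 mm long, lying. Origin: centre of its underside (the lying or standing side).
- shears: bystander, to be left alone: trauma shears, 160 mm long, lying. Origin: centre of its underside (the lying or standing side).
- kidney_dish: bystander, to be left alone: steel kidney dish, 245 x 130 mm, 45 mm high. Origin: centre of its underside (the lying or standing side).
- gel: bystander, to be left alone: pump bottle of hand gel, 64 mm wide, 200 mm high. Origin: centre of its underside (the lying or standing side).
- gauze_box: bystander, to be left alone: box of gauze, 100 x 130 mm, 75 mm high. Origin: centre of its underside (the lying or standing side).
- oximeter: bystander, to be left alone: finger oximeter, 60 x 34 mm, 31 mm high. Origin: centre of its underside (the lying or standing side).

How it is judged:
By the outcome, as a careful person would: the job done as asked, in the order asked, and still so for the second after the job is handed in, with the robot touching nothing.
It also fails if it takes over 72 s, if anything falls off the work surface, if the arm or the gripper's body presses on something with over 40 N, if the wrist force passes 120 N, or if a joint passes its speed limit or range.

### The arm

A 6-joint arm with a two-finger parallel gripper is mounted at the origin on the work surface. World frame = base frame: x ahead of the robot, y to its left, z up, the work surface at z = 0. Lengths are in m, angles in rad, forces in N, time in s.
With the tool pointing down it reaches from about 0.3 to 0.825 m from the base axis. Payload 5.4 kg.
Tool frame: the origin (TCP) lies on the centre line of the jaws, within the pads' length; the fingertips stand 22 mm ahead of it and the grasp point (between the pads) lies 3 mm ahead of it; z points along the fingers, y is the line along which they close (so a half turn about z gives the same grasp; the last joint's range is limited). The gripper opens to 92 mm and grips with 3 to 60 N. Pads are 20 mm wide; open, the fingers measure 128 mm over their backs; the gripper's body (75 mm by 189 mm) begins 69 mm behind the grasp point.
Start: joints at [1.114, 0.158, 1.597, -0, 1.386, -0.21], TCP at [0.14, 0.558, 0.237] pointing down, gripper open.
Joint ranges: [-2.91, 2.91], [-0.94, 2.29], [0.18, 2.7], [-1.29, 4.43], [0.17, 2.64], [-3, 3]. Speed limits (rad/s): [2.57, 2.57, 3.14, 3.14, 3.14, 3.14].

### API

Orientations are given as a unit quaternion [w, x, y, z].
In Python, from plant import read_state, capture, camera_info, sign_off gives the robot as it stands.
- The arm moves only by the tool arm_command, never from a script. Its arguments are lists of equal length, an entry for each row: "jaw": the closure, from -1 (fully open) to 1 (shut); "translation": the shift along the tool's x, y, z in mm, a list of three; "rotation": the turn, a rotation vector about the tool's x, y, z in degrees, a list of three. In form: {"jaw": [jaw, ...], "translation": [[dx, dy, dz], ...], "rotation": [[ax, ay, az], ...]}. A call has 1 to 5 rows; each row is the pose to reach, as a shift and turn from the pose commanded when the call began, along the tool's axes at that moment; what a row does not reach only later rows make up. A row lasts 1/10 s, in which the tool goes at most 50 mm and 8.59 degrees, less where a joint would pass 70% of its speed; a pose out of reach is approached as far as the arm can. A call with a gripper value outside its range is refused whole. The fingers move at their own pace and stop on an object; the grip force is fixed at half the most. Time passes only in rows, so rows that repeat a pose let the fingers close. It gives the time, the measured TCP pose, the force, the opening and the grip force at its end, in the units of the state.
- read_state(): the state, without advancing time (a new reading comes with each control period).
- capture(name): name is "scene" or "side" or "wrist"; returns the picture (480x640x3 uint8, red, green, blue); there is no depth.
- camera_info(name): a dict with "fx", "fy", "cx", "cy" (pixels), "R" (3x3) and "t" (3): a world point X has camera coordinates R X + t; the wrist camera has in their place "mount" (4x4, takes a point from camera to tool coordinates, whose origin is the TCP and whose axes are the flange's). Camera axes: x right, y down, z forward; pixel columns grow to the right and rows downward; lengths in m; the calibration is good to about 2 mm. A picture is of the moment at which its call begins: read the wrist's pose just before it. camera_info takes no time and is no camera call.
- sign_off(): hands the job in; it is judged then, once.
The state is a dict: "t": time; "joints": joint angles; "joint_vel": joint speeds; "joint_torque": joint torques, N m; "position": TCP position; "tool_rot": TCP orientation; "ft_force": force on the tool from outside, world axes, zero at the start; "torque": the same for the moment, N m; "grip_width": opening from 0.0 (shut) to 1.0 (fully open); "finger_force": force on a finger pad.
Only numpy, scipy, OpenCV 4.12 (cv2) and the standard library are available. Lean on these libraries where they do the work, as an engineer would, in place of code of your own. Each camera call takes 0.05 s, during which the arm holds its last target. There are 200 camera calls.

## Working session

There is one attempt and no reset: what is moved stays moved. The work goes in short steps, Python scripts to look and compute and a tool call to move; the robot and the scene stay as the last step left them, time stands still between calls to the robot, and variables do not carry over. Pictures are saved under pics/ and viewed, at most 10 in all, crops included, and the job is handed in when it is done.

Besides the shell and the picture viewer there is one more tool, called after "Emit:" as name(argument=value, ...) on one line, values as JSON. arm_command: Moves the arm, as the interface text tells. Its arguments: {"type":"object","properties":{"jaw":{"type":"array","items":{"type":"number"}},"translation":{"type":"array","items":{"type":"array","items":{"type":"number"}}},"rotation":{"type":"array","items":{"type":"array","items":{"type":"number"}}}},"required":["jaw","translation","rotation"]}

```bash
mkdir -p pics
python3 - <<'E'
from plant import *
import cv2,numpy as np
s=read_state();print({k:np.round(v,3).tolist() for k,v in s.items()})
for n in("scene","side","wrist"):
    im=capture(n);cv2.imwrite(f"pics/{n}0.png",im[:,:,::-1])
    print(n,{k:np.round(v,4).tolist() for k,v in camera_info(n).items()})
a=cv2.imread("pics/scene0.png");b=cv2.imread("pics/side0.png")
E
ls
```

```text
{'t': 0.0, 'joints': [1.114, 0.159, 1.598, -0.0, 1.386, -0.21], 'joint_vel': [0.001, 0.001, -0.002, 0.001, -0.0, 0.001], 'joint_torque': [0.001, -38.557, -32.211, 0.07, 0.038, -0.0], 'position': [0.14, 0.557, 0.236], 'tool_rot': [-0.0, 0.123, 0.992, -0.001], 'ft_force': [0.489, 0.351, -0.843], 'torque': [-0.068, 0.052, -0.019], 'finger_force': 0.0, 'grip_width': 0.998}
scene {'fx': 436.8022, 'fy': 436.8022, 'cx': 322.9548, 'cy': 239.8701, 'R': [[-0.305, 0.9522, -0.0152], [0.6062, 0.1819, -0.7742], [-0.7345, -0.2454, -0.6327]], 't': [0.1743, -0.2779, 1.6359]}
side {'fx': 525.832, 'fy': 525.832, 'cx': 317.0837, 'cy': 247.0876, 'R': [[0.9402, -0.3404, 0.0121], [-0.1613, -0.4763, -0.8643], [0.3, 0.8107, -0.5028]], 't': [-0.5195, 0.1567, 1.4103]}
wrist {'fx': 412.3231, 'fy': 412.3231, 'cx': 325.6576, 'cy': 238.8505, 'mount': [[0.0015, -0.9599, -0.2805, 0.0785], [1.0, 0.0017, -0.0002, -0.0018], [0.0006, -0.2805, 0.9599, -0.1481], [0.0, 0.0, 0.0, 1.0]]}
pics
```

View pics/scene0.png

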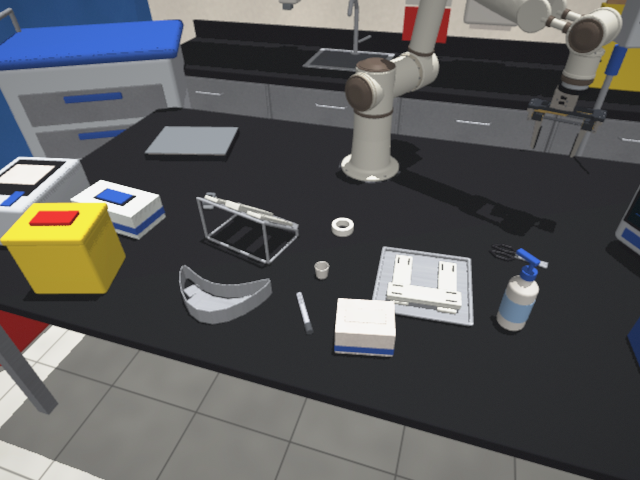

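View pics/side0.png

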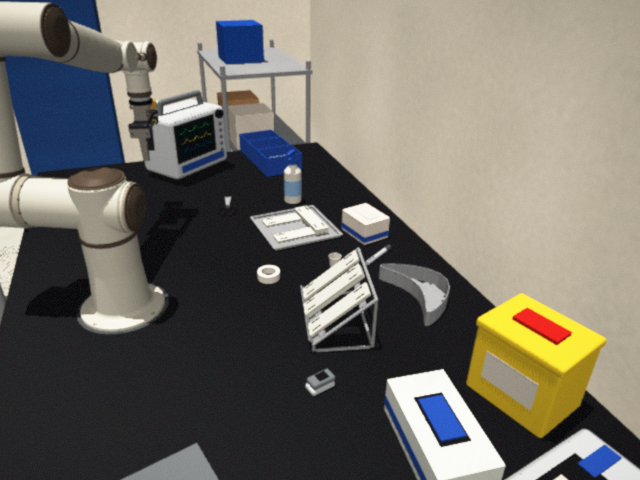

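The scene view shows the tray with corners about (387,249), (475,258), (472,321) and (374,303), and cross_1 on its lower side. The rack is at about (205–297, 198–260). In the side view the rack is at about (302–378, 250–350), facing the robot. I'll enlarge both.

```bash
cat > h.py <<'E'
from plant import *
import cv2,numpy as np
from scipy.spatial.transform import Rotation as Ro
def q2R(q): return Ro.from_quat([q[1],q[2],q[3],q[0]]).as_matrix()
def ray(cam,uv,st=None):
    c=camera_info(cam);d=np.array([(uv[0]-c["cx"])/c["fx"],(uv[1]-c["cy"])/c["fy"],1.])
    if cam=="wrist":
        M=np.array(c["mount"]);R=q2R(st["tool_rot"]);return R@M[:3,3]+np.array(st["position"]),R@M[:3,:3]@d
    R=np.array(c["R"]);return -R.T@np.array(c["t"]),R.T@d
def onz(cam,uv,z,st=None):
    o,d=ray(cam,uv,st);return o+d*(z-o[2])/d[2]
def tri(a,b):
    (o1,d1),(o2,d2)=a,b
    A=np.stack([d1,-d2],1);x=np.linalg.lstsq(A,o2-o1,rcond=None)[0]
    p,q=o1+x[0]*d1,o2+x[1]*d2;return (p+q)/2,np.linalg.norm(p-q)
def proj(cam,X,st=None):
    c=camera_info(cam)
    if cam=="wrist":
        M=np.array(c["mount"]);p=M[:3,:3].T@(q2R(st["tool_rot"]).T@(np.array(X)-st["position"])-M[:3,3])
    else: p=np.array(c["R"])@X+c["t"]
    return p[0]/p[2]*c["fx"]+c["cx"],p[1]/p[2]*c["fy"]+c["cy"]
E
python3 - <<'E'
from h import *
a=cv2.imread("pics/scene0.png");b=cv2.imread("pics/side0.png")
A=cv2.resize(a[185:275,190:310],None,fx=3.3,fy=3.3,interpolation=3)
B=cv2.resize(b[240:360,295:385],None,fx=4.4,fy=5,interpolation=3)
C=cv2.resize(a[240:330,365:485],None,fx=3.3,fy=3.3,interpolation=3)
L=np.vstack([A,C]);H=L.shape[0];B=cv2.resize(b[240:360,295:385],(396,int(396*120/90)))
o=np.zeros((H,L.shape[1]+396,3),np.uint8);o[:,:L.shape[1]]=L;o[:528,L.shape[1]:]=B
print(L.shape);cv2.imwrite("pics/z1.png",o)
for uv in[(387,249),(475,258),(472,321),(374,303)]:print(onz("scene",uv,.012))
for uv in[(205,198),(297,230),(265,260),(205,238)]:print('rack',onz("scene",uv,0))
for uv in[(313,349),(372,345)]:print('rack side',onz("side",uv,0))
E
```

```text
(594, 396, 3)
[0.4689169  0.15906415 0.012     ]
[0.43675551 0.39924362 0.012     ]
[0.67037331 0.40349556 0.012     ]
[0.68195841 0.1689003  0.012     ]
rack [ 0.36942546 -0.48545408  0.        ]
rack [ 0.4456301  -0.12383321  0.        ]
rack [ 0.60098233 -0.16250927  0.        ]
rack [ 0.56192717 -0.37608234  0.        ]
rack side [ 0.42239498 -0.33044114  0.        ]
rack side [ 0.56343004 -0.36388423  0.        ]
```

View pics/z1.png

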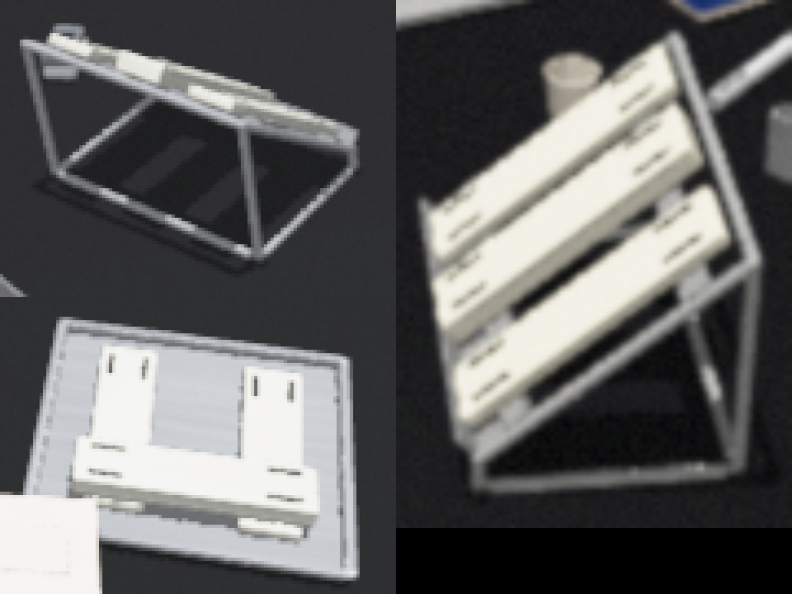

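In the enlarged views the middle rack board shows a thicker edge, so it is the deep one, and the outer two are shallow. cross_1 is on the tray's far side, so tray +x is roughly world +x. I'll move above the tray to look closely.

```bash
cat >> h.py <<'E'
def go(p,R=None):
    s=read_state();R0=q2R(s["tool_rot"]);R=R0 if R is None else R
    print("t",round(s["t"],2),"tr",np.round(R0.T@(np.array(p)-s["position"])*1000,1).tolist(),"rot",np.round(np.degrees(Ro.from_matrix(R0.T@R).as_rotvec()),1).tolist())
def chain(ps,s=None):
    "relative moves along a list of (p,R), from the measured pose"
    s=s or read_state();p0,R0=np.array(s["position"]),q2R(s["tool_rot"])
    for p,R in ps:
        print("tr",np.round(R0.T@(np.array(p)-p0)*1000,1).tolist(),"rot",np.round(np.degrees(Ro.from_matrix(R0.T@R).as_rotvec()),1).tolist());p0,R0=np.array(p),R
E
python3 - <<'E'
from h import *
go([.48,.28,.30])
c=[(207.6,238),(268.2,263.2),(297.6,236.5)]
print([onz("scene",u,0).round(3).tolist() for u in c])
for n,u in dict(gel=(513,325),tape=(343,232),cup=(322,277)).items():print(n,onz("scene",u,0).round(3))
for u in[(337,345),(394,350),(337,306),(394,306)]:print('gauze',onz("scene",u,.0 if u[1]>320 else .075).round(3))
E
```

```text
t 0.15 tr [-397.1, -185.8, -64.0] rot [0.0, 0.0, 0.0]
[[0.56, -0.369, 0.0], [0.611, -0.148, 0.0], [0.475, -0.111, 0.0]]
gel [0.643 0.499 0.   ]
tape [0.415 0.014 0.   ]
cup [ 0.62   0.013 -0.   ]
gauze [0.823 0.114 0.   ]
gauze [0.798 0.242 0.   ]
gauze [0.773 0.099 0.075]
gauze [0.735 0.223 0.075]
```

Emit:
arm_command(jaw=[-1,-1,-1,-1,-1], translation=[[-397,-186,-64],[-397,-186,-64],[-397,-186,-64],[-397,-186,-64],[-397,-186,-64]], rotation=[[0,0,0],[0,0,0],[0,0,0],[0,0,0],[0,0,0]])

```text
t: 0.65
position: [0.3331, 0.3995, 0.2728]
tool_rot: [-0.0, 0.123, 0.992, -0.0]
ft_force: [0.6, 1.2, 0.3]
grip_width: 0.999
finger_force: 0.0
```

```bash
python3 -c "
from h import *
go([.48,.28,.30])"
```

```text
t 0.65 tr [-171.6, -80.1, -27.2] rot [0.0, 0.0, 0.0]
```

Emit:
arm_command(jaw=[-1,-1,-1,-1,-1], translation=[[-172,-80,-27],[-172,-80,-27],[-172,-80,-27],[-172,-80,-27],[-172,-80,-27]], rotation=[[0,0,0],[0,0,0],[0,0,0],[0,0,0],[0,0,0]])

```text
t: 1.15
position: [0.4827, 0.2781, 0.3]
tool_rot: [0.001, 0.126, 0.992, -0.0]
ft_force: [-0.6, 0.0, -0.2]
grip_width: 0.999
finger_force: 0.0
```

Run:
```python
from h import *
s=read_state();im=capture("wrist");cv2.imwrite("pics/w1.png",im[:,:,::-1])
import json;json.dump({k:np.array(v).tolist() for k,v in s.items()},open("s1.json","w"))
print(s["position"],s["tool_rot"])
```

```text
[0.48271048 0.27813965 0.2999887 ] [ 8.96917382e-04  1.25942757e-01  9.92037036e-01 -3.70770371e-04]
```

View pics/w1.png

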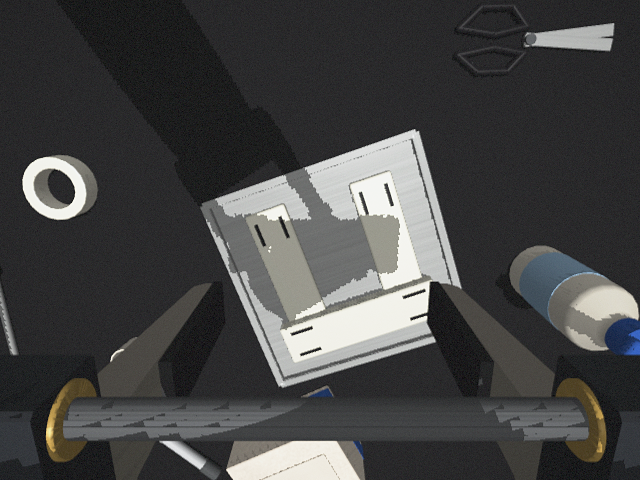

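The wrist view shows the tray rim corners at (203,205), (416,130) and (282,386). The base board ends are at (246,216)-(286,205) and (350,185)-(388,171). cross_1's left end is at (281,327)-(293,363).

Run:
```python
from h import *
import json;s=json.load(open("s1.json"))
a,b,c=[onz("wrist",u,.012,s)[:2] for u in[(202,205),(416,130),(282,387)]]
print(a,b,c,np.linalg.norm(b-a),np.linalg.norm(c-a));print("yaw",np.degrees(np.arctan2(*(c-a)[::-1])),np.degrees(np.arctan2(*(b-a)[::-1]))-90,"centre",(b+c)/2)
P=[onz("wrist",u,z,s)[:2] for u,z in[((246,216),.014),((286,205),.014),((350,185),.014),((388,171),.014),((281,327),.031),((293,363),.031)]]
y=np.arctan2(*(c-a)[::-1]);R=np.array([[np.cos(y),-np.sin(y)],[np.sin(y),np.cos(y)]])
for p in P:print(p,"tray",R.T@(p-(b+c)/2))
g=im=cv2.imread("pics/w1.png");m=((im.min(2)>150)&(im.max(2).astype(int)-im.min(2)<40)).astype(np.uint8)*255
```

```text
[0.46028346 0.14430827] [0.4406378  0.38212211] [0.70112555 0.16442131] 0.2386239188605382 0.24168046882714844
yaw 4.773769066431474 4.722446497207372 centre [0.57088168 0.27327171]
[0.48328232 0.18704681] tray [-0.09447126 -0.07863563]
[0.48237303 0.23220813] tray [-0.09161899 -0.0335553 ]
[0.47846742 0.30361512] tray [-0.08956845  0.03792901]
[0.47403182 0.34553848] tray [-0.09049973  0.08007608]
[0.6123544  0.19089361] tray [ 0.03447322 -0.08554376]
[0.66030897 0.19146579] tray [ 0.08230906 -0.08896443]
```

```bash
cat >> h.py <<'E'
def Rrack(yaw):
    y=np.radians(yaw);xr=np.array([np.cos(y),np.sin(y),0]);a=np.radians(40)
    n=-np.sin(a)*xr+np.array([0,0,np.cos(a)]);ty=np.array([-np.sin(y),np.cos(y),0]);tz=-n
    return np.stack([np.cross(ty,tz),ty,tz],1)
E
python3 -c "
from h import *
go([.404,-.214,.24],Rrack(-13))"
```

```text
t 1.2 tr [-48.3, -497.5, 59.6] rot [-0.5, -40.0, -1.3]
```

Emit:
arm_command(jaw=[-1,-1,-1,-1,-1], translation=[[-48,-498,60],[-48,-498,60],[-48,-498,60],[-48,-498,60],[-48,-498,60]], rotation=[[0,-20,0],[0,-20,0],[0,-20,0],[0,-20,0],[0,-20,0]])

```text
t: 1.7
position: [0.4404, 0.0366, 0.2689]
tool_rot: [0.172, 0.119, 0.978, -0.021]
ft_force: [0.7, -0.9, 0.8]
grip_width: 1.0
finger_force: 0.0
```

```bash
python3 -c "
from h import *
go([.404,-.214,.24],Rrack(-13))"
```

```text
t 1.7 tr [-13.6, -252.0, 35.6] rot [-0.4, -20.0, -0.8]
```

Emit:
arm_command(jaw=[-1,-1,-1,-1,-1], translation=[[-14,-252,36],[-14,-252,36],[-14,-252,36],[-14,-252,36],[-14,-252,36]], rotation=[[0,-20,-1],[0,-20,-1],[0,-20,-1],[0,-20,-1],[0,-20,-1]])

```text
t: 2.2
position: [0.4096, -0.1807, 0.2441]
tool_rot: [0.341, 0.106, 0.933, -0.044]
ft_force: [1.3, -0.5, -0.3]
grip_width: 0.998
finger_force: 0.0
```

Run:
```python
from h import *
s=read_state();im=capture("wrist");cv2.imwrite("pics/w2.png",im[:,:,::-1])
import json;json.dump({k:np.array(v).tolist() for k,v in s.items()},open("s2.json","w"))
print(s["position"],s["tool_rot"])
```

```text
[ 0.40957819 -0.18071366  0.24412845] [ 0.34088608  0.10600184  0.9330726  -0.04399786]
```

View pics/w2.png

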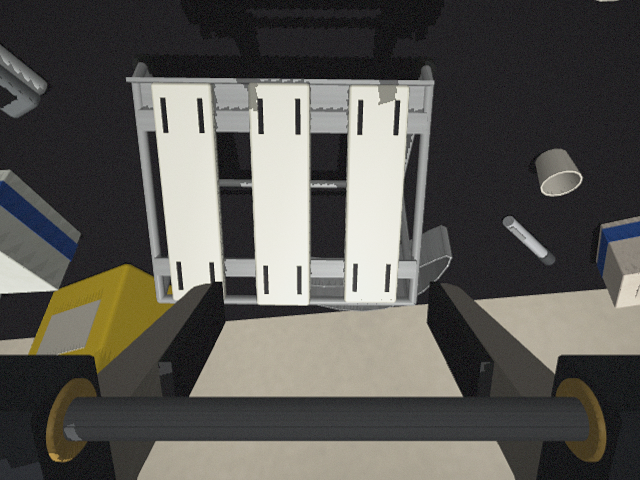

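The wrist view shows the three boards side by side. Their upper-face corners (ledge end, then uphill end) are:
- left: (153,84), (211,82) and (175,304), (217,301)
- middle: (249,83), (310,82) and (258,304), (310,304)
- right: (348,86), (408,86) and (345,300), (395,303)

Next I'll triangulate these against the side view.

Run:
```python
from h import *
import json;s=json.load(open("s2.json"))
sd=lambda X,Y:(295+(X-396)/4.4,240+Y/4.4)
W=dict(L=[(153,84),(211,82),(217,301),(175,304)],M=[(249,83),(310,82),(310,304),(258,304)],R=[(348,86),(408,86),(395,303),(345,300)])
S=dict(L=[(460,400),(455,365),(712,188),(730,235)],M=[(442,315),(437,275),(690,105),(703,150)],R=[(438,250),(430,212),(665,42),(683,85)])
R=Rrack(-13)
for k in W:
    for w,t in zip(W[k],S[k]):
        p,e=tri(ray("wrist",w,s),ray("side",sd(*t)));print(k,p.round(3),"err",round(e,4),"n-offset",round(float(-R[:,2]@p),4))
# board width/length by plane offset
for k in W:
  for d in (-.01,0,.01,.02):
    n=-R[:,2];P=[]
    for w in W[k]:
        o,v=ray("wrist",w,s);P.append(o+v*(((-.2835+d)-n@o)/(n@v)))
    P=np.array(P);print(k,d,[round(float(np.linalg.norm(P[i]-P[j])),4) for i,j in((0,1),(2,3),(0,3),(1,2))],P.mean(0).round(4)) if 0 else None
# yaw check from ledge line
```

```text
L [ 0.416 -0.316  0.045] err 0.0044 n-offset -0.2722
L [ 0.428 -0.277  0.037] err 0.0025 n-offset -0.2796
L [ 0.561 -0.316  0.153] err 0.0014 n-offset -0.2801
L [ 0.555 -0.355  0.152] err 0.0039 n-offset -0.2825
M [ 0.43  -0.246  0.048] err 0.0054 n-offset -0.2682
M [ 0.441 -0.203  0.043] err 0.005 n-offset -0.2726
M [ 0.583 -0.237  0.153] err 0.0024 n-offset -0.2821
M [ 0.571 -0.282  0.154] err 0.0009 n-offset -0.2807
R [ 0.452 -0.176  0.042] err 0.0038 n-offset -0.2765
R [ 0.462 -0.133  0.039] err 0.0018 n-offset -0.2787
R [ 0.6   -0.164  0.151] err 0.0016 n-offset -0.2836
R [ 0.593 -0.208  0.148] err 0.0019 n-offset -0.2878
```

Run:
```python
from h import *
import json;s=json.load(open("s2.json"))
W=dict(L=[(153,84),(211,82),(217,301),(175,304)],M=[(249,83),(310,82),(310,304),(258,304)],R=[(348,86),(408,86),(395,303),(345,300)])
yaw=-14;R=Rrack(yaw);n=-R[:,2];print(R[:,1]@np.array(s["position"]))
for k,off in dict(L=-.281,M=-.274,R=-.281).items():
    P=[]
    for w in W[k]:
        o,v=ray("wrist",w,s);P.append(o+v*((off+.0-n@o)/(n@v)))
    P=np.array(P);print(k,[round(float(np.linalg.norm(P[i]-P[j])),4) for i,j in((0,1),(2,3),(0,3),(1,2))],P.mean(0).round(4),"y",np.round(P@R[:,1],4),"slope",np.round(-P@R[:,0],4))
    if k=="M": C=P.mean(0)
go(C+.06*n,R);print(q2R(read_state()["tool_rot"]).round(3).tolist(),read_state()["position"])
for q in [(.506,-.242,.0995)]: print(n@np.array(q))
```

```text
-0.07625975543233766
L [0.0439, 0.0372, 0.1816, 0.1804] [ 0.4891 -0.3165  0.0957] y [-0.2096 -0.1658 -0.1713 -0.2084] slope [0.3944 0.3921 0.5724 0.576 ]
M [0.045, 0.0448, 0.1785, 0.1793] [ 0.5015 -0.2412  0.0996] y [-0.136  -0.091  -0.0895 -0.1343] slope [0.3928 0.3912 0.5705 0.5713]
R [0.0454, 0.0441, 0.1765, 0.1794] [ 0.5239 -0.1702  0.0943] y [-0.0625 -0.0171 -0.0149 -0.059 ] slope [0.393  0.3921 0.5716 0.5695]
t 2.25 tr [12.7, -24.2, 117.7] rot [-0.7, 0.1, 0.4]
[[-0.744, 0.244, 0.622], [0.178, 0.97, -0.167], [-0.644, -0.014, -0.765]] [ 0.40628012 -0.19094642  0.24346992]
-0.27699984169896985
```

Emit:
arm_command(jaw=[-0.26,-0.26,-0.26,-0.26,-0.26], translation=[[10,-10,60],[10,-10,70],[10,-10,70],[10,-10,70],[10,-10,70]], rotation=[[0,0,0],[0,0,0],[0,0,0],[0,0,0],[0,0,0]])

```text
t: 2.75
position: [0.4445, -0.1991, 0.1861]
tool_rot: [0.34, 0.106, 0.933, -0.044]
ft_force: [0.1, 0.6, -0.7]
grip_width: 0.632
finger_force: 0.0
```

Run:
```python
from h import *
R=Rrack(-13.7);C=np.array([.5015,-.2412,.0996]);n=-R[:,2]
go(C+.06*n,R); go(C+.0015*n,R)
```

```text
t 2.75 tr [6.0, -27.2, 48.3] rot [-0.1, 0.1, 0.8]
t 2.75 tr [6.1, -27.1, 106.8] rot [-0.1, 0.1, 0.8]
```

Emit:
arm_command(jaw=[-0.26,-0.26,-0.26,-0.26,-0.26], translation=[[6,-27,48],[6,-27,48],[6,-27,48],[6,-27,48],[6,-27,48]], rotation=[[0,0,1],[0,0,1],[0,0,1],[0,0,1],[0,0,1]])

```text
t: 3.25
position: [0.4637, -0.2324, 0.1461]
tool_rot: [0.341, 0.115, 0.932, -0.042]
ft_force: [0.2, -0.1, 0.3]
grip_width: 0.627
finger_force: 0.0
```

Run:
```python
from h import *
s=read_state();im=capture("wrist");cv2.imwrite("pics/w3.png",im[:,:,::-1])
R=Rrack(-13.7);C=np.array([.5015,-.2412,.0996]);n=-R[:,2]
go(C+.0015*n,R)
```

```text
t 3.3 tr [0.2, 0.6, 58.9] rot [-0.2, 0.1, -0.3]
```

View pics/w3.png

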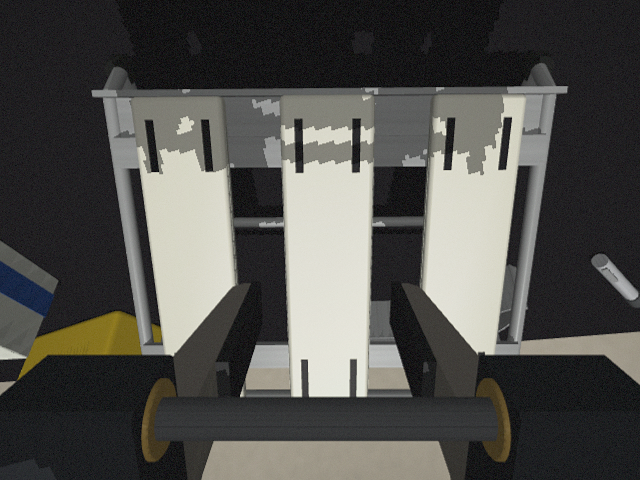

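The wrist view shows the middle board at columns 286–371, centred between the fingers, with room on both sides. I'll advance and grip.

Emit:
arm_command(jaw=[-0.26,-0.26,-0.26,-0.26,-0.26], translation=[[0,1,30],[0,1,50],[0,1,59],[0,1,59],[0,1,59]], rotation=[[0,0,0],[0,0,0],[0,0,0],[0,0,0],[0,0,0]])

```text
t: 3.8
position: [0.5005, -0.2405, 0.0999]
tool_rot: [0.34, 0.115, 0.932, -0.041]
ft_force: [-0.6, -0.0, 0.5]
grip_width: 0.628
finger_force: 0.0
```

Emit:
arm_command(jaw=[0,0.3,1,1,1], translation=[[0,0,0],[0,0,0],[0,0,0],[0,0,0],[0,0,0]], rotation=[[0,0,0],[0,0,0],[0,0,0],[0,0,0],[0,0,0]])

```text
t: 4.3
position: [0.5005, -0.2408, 0.1]
tool_rot: [0.34, 0.115, 0.932, -0.041]
ft_force: [-7.7, 2.9, 8.7]
grip_width: 0.498
finger_force: 30.0
```

Run:
```python
from h import *
s=read_state();print(s["position"],s["ft_force"],s["finger_force"],s["grip_width"])
im=capture("side");cv2.imwrite("pics/s1.png",cv2.resize(im[240:360,295:385,::-1],None,fx=5,fy=5,interpolation=3))
```

```text
[ 0.50050526 -0.24081306  0.10004872] [-7.69699489  2.88499334  8.67347457] 29.999140799045563 0.49773693346835324
```

View pics/s1.png

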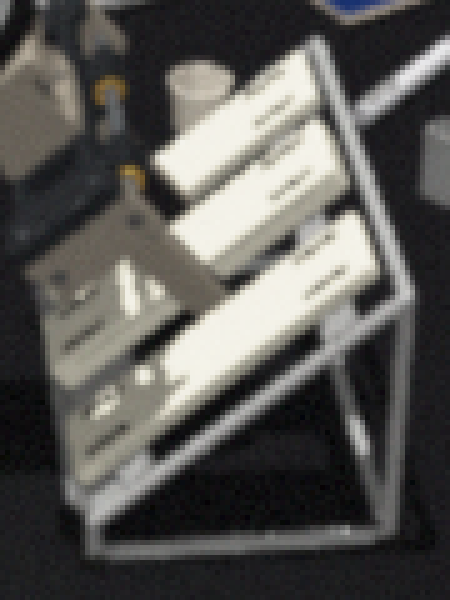

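The grip is good: 45.8 mm and 30 N. The middle board is visibly the thickest. Lifting it off along the rack normal.

Emit:
arm_command(jaw=[1,1,1,1,1], translation=[[0,0,-15],[0,0,-45],[0,0,-85],[0,0,-120],[0,0,-120]], rotation=[[0,0,0],[0,0,0],[0,0,0],[0,0,0],[0,0,0]])

```text
t: 4.85
position: [0.4254, -0.2242, 0.1966]
tool_rot: [0.343, 0.114, 0.931, -0.046]
ft_force: [0.3, -0.5, -0.7]
grip_width: 0.495
finger_force: 30.0
```

```bash
cat >> h.py <<'E'
TY=4.75;TC=np.array([.5707,.2752])
def Rv(a):
    "vertical tool, tool y at world angle a deg"
    a=np.radians(a);y=np.array([np.cos(a),np.sin(a),0]);z=np.array([0,0,-1.]);return np.stack([np.cross(y,z),y,z],1)
def T(x,y,z):
    a=np.radians(TY);return np.array([TC[0]+x*np.cos(a)-y*np.sin(a),TC[1]+x*np.sin(a)+y*np.cos(a),z])
E
python3 -c "
from h import *
s=read_state();print(s['position'],s['ft_force'],s['finger_force'],s['grip_width'])
R0=q2R(s['tool_rot'])
chain([([.46,-.03,.26],Rv(40)),(T(-.058,0,.16),Rv(TY))])"
```

```text
[ 0.42544516 -0.22418858  0.19662404] [ 0.2815634  -0.48232178 -0.73197955] 29.99580591917038 0.495198628491583
tr [-31.4, 196.3, -58.3] rot [12.3, 39.2, 34.5]
tr [196.1, 233.6, 100.0] rot [0.0, 0.0, 35.2]
```

Emit:
arm_command(jaw=[1,1,1,1,1], translation=[[-31,196,-58],[-31,196,-58],[-31,196,-58],[-31,196,-58],[-31,196,-58]], rotation=[[12,39,34],[12,39,34],[12,39,34],[12,39,34],[12,39,34]])

```text
t: 5.35
position: [0.4499, -0.0884, 0.2297]
tool_rot: [0.183, 0.251, 0.95, -0.003]
ft_force: [0.3, 0.6, -1.6]
grip_width: 0.497
finger_force: 30.0
```

```bash
python3 -c "
from h import *
go(T(-.058,0,.16),Rv(TY))"
```

```text
t 5.35 tr [144.5, 337.6, 51.7] rot [14.6, 16.4, 55.0]
```

Emit:
arm_command(jaw=[1,1,1,1,1], translation=[[144,337,52],[144,337,52],[144,337,52],[144,337,52],[144,337,52]], rotation=[[15,16,55],[15,16,55],[15,16,55],[15,16,55],[15,16,55]])

```text
t: 5.85
position: [0.4823, 0.0891, 0.1945]
tool_rot: [0.088, 0.495, 0.864, -0.0]
ft_force: [0.7, -0.1, -0.5]
grip_width: 0.496
finger_force: 30.0
```

```bash
python3 -c "
from h import *
go(T(-.058,0,.12),Rv(TY))"
```

```text
t 5.85 tr [151.5, 112.1, 62.0] rot [6.9, 7.5, 25.5]
```

Emit:
arm_command(jaw=[1,1,1,1,1], translation=[[151,112,62],[151,112,62],[151,112,62],[151,112,62],[151,112,62]], rotation=[[7,7.5,25.5],[7,7.5,25.5],[7,7.5,25.5],[7,7.5,25.5],[7,7.5,25.5]])

```text
t: 6.35
position: [0.5101, 0.2715, 0.1155]
tool_rot: [-0.002, 0.674, 0.739, -0.004]
ft_force: [-0.7, -0.2, -1.5]
grip_width: 0.497
finger_force: 30.0
```

Emit:
arm_command(jaw=[1,1], translation=[[0,0,0],[0,0,0]], rotation=[[0,0,0],[0,0,0]])

```text
t: 6.55
position: [0.5128, 0.2672, 0.1216]
tool_rot: [0.001, 0.676, 0.737, -0.001]
ft_force: [0.1, 0.5, 0.0]
grip_width: 0.502
finger_force: 30.0
```

Run:
```python
from h import *
go(T(-.058,0,.12),Rv(TY))
s=read_state();im=capture("wrist");cv2.imwrite("pics/w4.png",im[:,:,::-1]);print(s["position"],s["tool_rot"])
import json;json.dump({k:np.array(v).tolist() for k,v in s.items()},open("s4.json","w"))
```

```text
t 6.55 tr [3.2, 0.4, 1.6] rot [0.0, 0.2, 0.2]
[0.5127606  0.26720599 0.12158916] [ 0.00139275  0.67563945  0.73723048 -0.00077912]
```

View pics/w4.png

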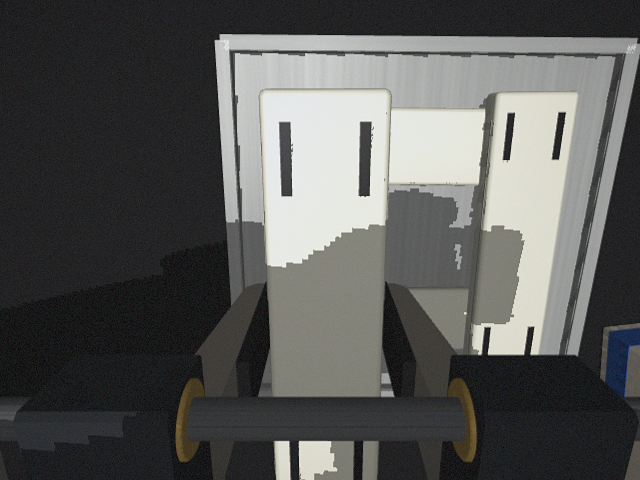

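The wrist view shows the held board's end at (260,91)–(390,89). The cross_1 end is at (497,93)–(577,92), the base_2 edges are at rows 108 and 184, and the tray rim's far corners are at (222,38) and (636,40).

Run:
```python
from h import *
import json;s=json.load(open("s4.json"));R=q2R(s["tool_rot"]);p0=np.array(s["position"])
a=np.radians(TY);Q=np.array([[np.cos(a),np.sin(a)],[-np.sin(a),np.cos(a)]])
f=lambda u,z:Q@(onz("wrist",u,z,s)[:2]-TC)
for n,u,z in[("cross",(495,94),.031),("cross",(578,92),.031),("cross low-inner",(472,325),.031),("base2",(440,108),.014),("base2",(440,184),.014),("rim",(218,38),.012),("rim",(638,40),.012)]:print(n,f(u,z).round(4))
for u in[(260,91),(390,89),(267,280),(385,280)]:
    for h in (0,-.004):print("held tool",np.round(R.T@(onz("wrist",u,p0[2]+h,s)-p0),4))
```

```text
cross [0.0339 0.0871]
cross [0.079  0.0884]
cross low-inner [ 0.0363 -0.0532]
base2 [0.0089 0.08  ]
base2 [0.0128 0.035 ]
rim [-0.1201  0.1172]
rim [0.1192 0.1176]
held tool [ 0.0861 -0.0221 -0.0003]
held tool [ 0.0864 -0.0227  0.0037]
held tool [ 0.0868  0.0218 -0.0003]
held tool [0.0871 0.0224 0.0037]
held tool [ 0.0175 -0.0224 -0.0001]
held tool [ 0.0158 -0.023   0.0039]
held tool [ 0.0175  0.0231 -0.    ]
held tool [0.0159 0.0237 0.004 ]
```

Emit:
arm_command(jaw=[1,1,1,1,1], translation=[[4.5,0.5,25],[4.5,0.5,50],[4.5,0.5,70],[4.5,0.5,78],[4.5,0.5,78]], rotation=[[0,0,0],[0,0,0],[0,0,0],[0,0,0],[0,0,0]])

```text
t: 7.1
position: [0.5127, 0.2711, 0.0438]
tool_rot: [0.001, 0.676, 0.737, -0.001]
ft_force: [-0.3, 0.2, -1.9]
grip_width: 0.497
finger_force: 30.0
```

Emit:
arm_command(jaw=[1,1,1,1,1], translation=[[0,0,1],[0,0,2],[0,0,3],[0,0,4],[0,0,5]], rotation=[[0,0,0],[0,0,0],[0,0,0],[0,0,0],[0,0,0]])

```text
t: 7.6
position: [0.5132, 0.2721, 0.0394]
tool_rot: [0.002, 0.676, 0.737, -0.0]
ft_force: [-0.5, 0.9, -0.6]
grip_width: 0.5
finger_force: 30.0
```

```bash
python3 -c "
from h import *
s=read_state();print(s['position'],s['ft_force'])
go(T(-.058,.0015,.0325),Rv(TY))"
```

```text
[0.51324433 0.27211583 0.03937627] [-0.54702522  0.94084387 -0.56118864]
t 7.6 tr [-0.2, -0.5, 6.9] rot [0.1, 0.2, 0.2]
```

Emit:
arm_command(jaw=[1,1,1,1,1], translation=[[0,0,1],[0,0,2],[0,0,3],[0,0,4],[0,0,4]], rotation=[[0,0,0],[0,0,0],[0,0,0],[0,0,0],[0,0,0]])

```text
t: 8.1
position: [0.513, 0.272, 0.0349]
tool_rot: [0.001, 0.676, 0.737, -0.001]
ft_force: [-0.1, -0.0, -1.4]
grip_width: 0.499
finger_force: 30.0
```

Emit:
arm_command(jaw=[1,1,1,1], translation=[[0,0,0.5],[0,0,1],[0,0,1.5],[0,0,1.5]], rotation=[[0,0,0],[0,0,0],[0,0,0],[0,0,0]])

```text
t: 8.5
position: [0.513, 0.272, 0.0336]
tool_rot: [0.001, 0.676, 0.737, -0.001]
ft_force: [0.0, -0.3, -1.7]
grip_width: 0.499
finger_force: 30.0
```

Emit:
arm_command(jaw=[1,1,1], translation=[[0,0,0.5],[0,0,1],[0,0,1]], rotation=[[0,0,0],[0,0,0],[0,0,0]])

```text
t: 8.8
position: [0.5131, 0.272, 0.0326]
tool_rot: [0.001, 0.676, 0.737, -0.001]
ft_force: [-0.4, -0.8, -0.6]
grip_width: 0.499
finger_force: 30.0
```

Emit:
arm_command(jaw=[1,1,1], translation=[[0,0,0.5],[0,0,1],[0,0,1]], rotation=[[0,0,0],[0,0,0],[0,0,0]])

```text
t: 9.1
position: [0.513, 0.272, 0.0316]
tool_rot: [0.001, 0.676, 0.737, -0.001]
ft_force: [-0.3, -0.1, -1.2]
grip_width: 0.495
finger_force: 30.0
```

Emit:
arm_command(jaw=[1,1,1], translation=[[0,0,0.5],[0,0,1],[0,0,1]], rotation=[[0,0,0],[0,0,0],[0,0,0]])

```text
t: 9.4
position: [0.5132, 0.272, 0.0309]
tool_rot: [0.002, 0.676, 0.737, -0.0]
ft_force: [-0.7, -0.8, 1.0]
grip_width: 0.498
finger_force: 30.0
```

Emit:
arm_command(jaw=[1,1,1], translation=[[0,0,0.5],[0,0,1],[0,0,1]], rotation=[[0,0,0],[0,0,0],[0,0,0]])

```text
t: 9.7
position: [0.5133, 0.272, 0.0304]
tool_rot: [0.002, 0.676, 0.737, -0.0]
ft_force: [-2.7, -1.1, 6.6]
grip_width: 0.497
finger_force: 30.0
```

Contact is at TCP z 0.031 with 6.6 N, as expected. Releasing and rising.

Emit:
arm_command(jaw=[0,-0.15,-0.3,-0.3], translation=[[0,0,-0.4],[0,0,-0.6],[0,0,-0.6],[0,0,-0.6]], rotation=[[0,0,0],[0,0,0],[0,0,0],[0,0,0]])

```text
t: 10.1
position: [0.513, 0.272, 0.03]
tool_rot: [0.001, 0.676, 0.737, -0.0]
ft_force: [0.6, -0.0, 0.3]
grip_width: 0.652
finger_force: 0.0
```

Emit:
arm_command(jaw=[-0.3,-0.3,-0.3,-0.3,-0.3], translation=[[0,0,-10],[0,0,-35],[0,0,-80],[0,0,-130],[0,0,-150]], rotation=[[0,0,0],[0,0,0],[0,0,0],[0,0,0],[0,0,0]])

```text
t: 10.6
position: [0.5155, 0.2733, 0.1868]
tool_rot: [0.004, 0.676, 0.737, 0.003]
ft_force: [1.1, 0.1, 0.0]
grip_width: 0.651
finger_force: 0.0
```

Run:
```python
from h import *
s=read_state();im=capture("wrist");cv2.imwrite("pics/w5.png",im[:,:,::-1]);print(s["position"],s["tool_rot"])
import json;json.dump({k:np.array(v).tolist() for k,v in s.items()},open("s5.json","w"))
R=Rrack(-13.7);n=-R[:,2]
Rb=np.array([.5239,-.1702,.0943]); go([.43,-.12,.25],R);go(Rb+.06*n,R)
```

```text
[0.51545631 0.27326695 0.18678982] [0.00382519 0.67566066 0.73719464 0.0034788 ]
t 10.65 tr [-384.6, -119.6, -62.8] rot [-24.2, -34.1, -68.4]
t 10.65 tr [-430.4, -68.4, 47.7] rot [-24.2, -34.1, -68.4]
```

View pics/w5.png

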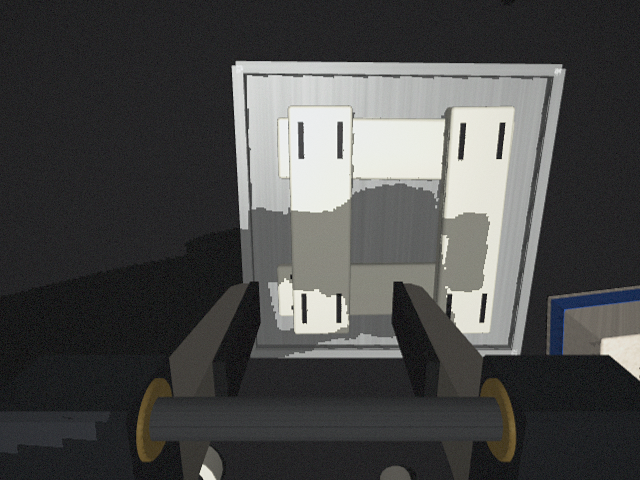

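cross_2 lies at (289,107)–(348,332), level and parallel with cross_1 at (450,107)–(490,332). Now I'll measure both and go for the right-hand board.

Run:
```python
from h import *
import json;s=json.load(open("s5.json"))
a=np.radians(TY);Q=np.array([[np.cos(a),np.sin(a)],[-np.sin(a),np.cos(a)]])
f=lambda u,z:(Q@(onz("wrist",u,z,s)[:2]-TC)).round(4)
for n,u,z in[("c2",(289,107),.031),("c2",(352,106),.031),("c2",(295,333),.031),("c2",(348,332),.031),("c1",(450,107),.031),("c1",(514,107),.031),("c1",(490,332),.031),("b2",(400,119),.014),("b2",(400,180),.014),("b1",(390,264),.014),("b1",(390,315),.014),("bend",(278,148),.014),("rim",(234,66),.012),("rim",(564,68),.012)]:print(n,f(u,z))
```

```text
c2 [-0.0796  0.0872]
c2 [-0.0354  0.0881]
c2 [-0.0781 -0.0899]
c2 [-0.0345 -0.089 ]
c1 [0.0336 0.0879]
c1 [0.0789 0.0881]
c1 [ 0.0829 -0.089 ]
b2 [0.002  0.0795]
b2 [0.0045 0.0339]
b1 [ 0.0002 -0.0357]
b1 [ 0.0025 -0.0822]
bend [-0.0898  0.0578]
rim [-0.1203  0.1157]
rim [0.1204 0.116 ]
```

Emit:
arm_command(jaw=[-0.26,-0.26,-0.26,-0.26,-0.26], translation=[[-385,-120,-63],[-385,-120,-63],[-385,-120,-63],[-385,-120,-63],[-385,-120,-63]], rotation=[[-24,-34,-68],[-24,-34,-68],[-24,-34,-68],[-24,-34,-68],[-24,-34,-68]])

```text
t: 11.15
position: [0.4605, 0.035, 0.2185]
tool_rot: [0.188, 0.402, 0.896, -0.025]
ft_force: [1.4, -1.1, 1.1]
grip_width: 0.632
finger_force: 0.0
```

Run:
```python
from h import *
R=Rrack(-13.7);n=-R[:,2];go([.43,-.12,.25],R)
```

```text
t 11.15 tr [-102.9, -123.6, -8.6] rot [-11.9, -16.6, -32.0]
```

Emit:
arm_command(jaw=[-0.26,-0.26,-0.26,-0.26,-0.26], translation=[[-103,-124,-9],[-103,-124,-9],[-103,-124,-9],[-103,-124,-9],[-103,-124,-9]], rotation=[[-12,-16.6,-32],[-12,-16.6,-32],[-12,-16.6,-32],[-12,-16.6,-32],[-12,-16.6,-32]])

```text
t: 11.65
position: [0.4323, -0.1026, 0.2456]
tool_rot: [0.286, 0.213, 0.934, -0.027]
ft_force: [0.4, 0.2, 0.4]
grip_width: 0.625
finger_force: 0.0
```

Run:
```python
from h import *
R=Rrack(-13.7);n=-R[:,2];Rb=np.array([.5239,-.1702,.0943]);go(Rb+.06*n,R)
```

```text
t 11.65 tr [-5.2, -38.2, 126.3] rot [-3.1, -6.4, -11.1]
```

Emit:
arm_command(jaw=[-0.26,-0.26,-0.26,-0.26,-0.26], translation=[[-5,-38,50],[-5,-38,100],[-5,-38,110],[-5,-38,110],[-5,-38,110]], rotation=[[-3,-6.4,-11],[-3,-6.4,-11],[-3,-6.4,-11],[-3,-6.4,-11],[-3,-6.4,-11]])

```text
t: 12.15
position: [0.4766, -0.1563, 0.1498]
tool_rot: [0.336, 0.116, 0.934, -0.039]
ft_force: [0.7, -0.7, 0.5]
grip_width: 0.627
finger_force: 0.0
```

```bash
cat >> h.py <<'E'
RR=Rrack(-13.7);NN=-RR[:,2]
GR=np.array([.5228,-.1700,.0956])-.0015*RR[:,0]+.0007*RR[:,1]+.004*NN
GL=np.array([.488,-.3162,.097])-.0015*RR[:,0]+.004*NN
E
python3 - <<'E'
from h import *
print(read_state()["position"]);go(GR+.05*NN,RR);go(GR,RR)
E
```

```text
[ 0.47656454 -0.15628542  0.14983487]
t 12.15 tr [-3.7, -1.6, 18.5] rot [-0.0, -0.5, -0.5]
t 12.15 tr [-4.2, -1.6, 68.5] rot [-0.0, -0.5, -0.5]
```

Emit:
arm_command(jaw=[-0.26,-0.26,-0.26,-0.26], translation=[[-4,-2,18],[-4,-2,18],[-4,-2,18],[-4,-2,18]], rotation=[[0,-0.5,-0.5],[0,-0.5,-0.5],[0,-0.5,-0.5],[0,-0.5,-0.5]])

```text
t: 12.55
position: [0.492, -0.1624, 0.1438]
tool_rot: [0.343, 0.11, 0.932, -0.044]
ft_force: [0.7, -1.0, 0.8]
grip_width: 0.63
finger_force: 0.0
```

Run:
```python
from h import *
s=read_state();im=capture("wrist");cv2.imwrite("pics/w6.png",im[:,:,::-1])
g=im.min(2).astype(int)
for r in(200,240,280):
    d=np.diff(cv2.blur(g.astype(np.float32),(3,3))[r]);e=np.where(abs(d)>15)[0];print(r,e[(e>180)&(e<470)].tolist())
print(s["position"]);go(GR,RR)
c=camera_info("wrist")
for e in[(.09,0,.004),(.09,.023,.004),(.03,.023,.05+.004),(.03,-.023,.05+.004),(.086,0,.054)]:
    print(e,np.round(proj("wrist",np.array(s["position"])+q2R(s["tool_rot"])@np.array(e),s)))
```

```text
200 [282, 283, 284, 285, 286, 372, 373, 374, 375, 381, 382, 384, 385, 386, 387, 396, 397, 402, 403, 404, 409, 410, 411, 412]
240 [283, 284, 285, 286, 287, 288, 371, 372, 373, 374, 384, 385, 386, 393, 394, 395, 396, 407, 408, 409]
280 [285, 286, 287, 288, 289, 369, 370, 371, 372, 373, 378, 388, 392, 393, 394, 404, 405, 406, 446, 447, 448]
[ 0.49196545 -0.16240363  0.14380817]
t 12.6 tr [5.6, 0.9, 53.2] rot [-0.2, 0.5, 0.3]
(0.09, 0, 0.004) [331.  84.]
(0.09, 0.023, 0.004) [397.  85.]
(0.03, 0.023, 0.054000000000000006) [375. 220.]
(0.03, -0.023, 0.054000000000000006) [283. 219.]
(0.086, 0, 0.054) [329. 102.]
```

View pics/w6.png

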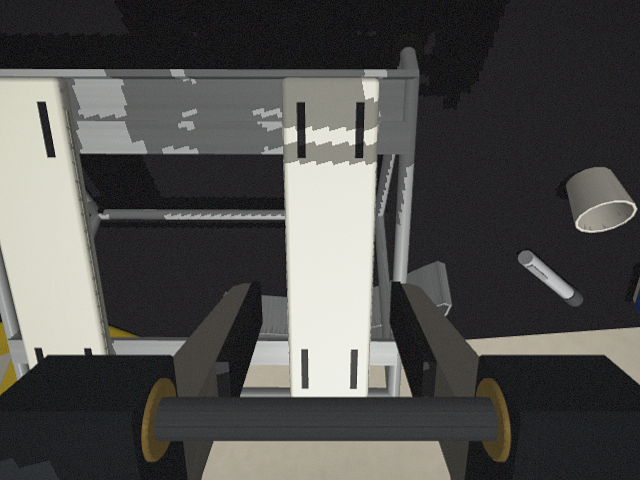

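The wrist view shows the right board at columns 284–373, centred, with its ledge end at row 79. The rack's side rail is close beside it at columns 393–408, so I'll check the rail's height before the finger goes in.

Run:
```python
from h import *
import json;s=json.load(open("s2.json"));s5=read_state()
sd=lambda X,Y:np.array((295+(X-396)/4.4,240+Y/4.4))
A,B=sd(478,462),sd(752,262);d=(B-A)/np.linalg.norm(B-A);nn=np.array([-d[1],d[0]])
Rb=RR[:,1]
for u in[(146,160),(152,230)]:
  for off in(-.28,-.29,-.30,-.31,-.32):
    o,v=ray("wrist",u,s);p=o+v*((off-NN@o)/(NN@v));q=np.array(proj("side",p));print(u,off,"y",round(float(p@Rb),4),"px off line",round(float(nn@(q-A)),2))
for u in[(393,240),(408,240),(397,200),(411,200)]:
  for off in(-.29,-.30,-.31):
    o,v=ray("wrist",u,s5);p=o+v*((off-NN@o)/(NN@v));print("right rail",u,off,"y rel board",round(float((p-GR)@Rb),4))
```

```text
(146, 160) -0.28 y -0.2235 px off line -7.88
(146, 160) -0.29 y -0.2278 px off line -3.29
(146, 160) -0.3 y -0.2321 px off line 1.29
(146, 160) -0.31 y -0.2364 px off line 5.86
(146, 160) -0.32 y -0.2407 px off line 10.43
(152, 230) -0.28 y -0.2247 px off line -7.31
(152, 230) -0.29 y -0.2291 px off line -2.65
(152, 230) -0.3 y -0.2334 px off line 2.01
(152, 230) -0.31 y -0.2377 px off line 6.67
(152, 230) -0.32 y -0.2421 px off line 11.33
right rail (393, 240) -0.29 y rel board 0.0341
right rail (393, 240) -0.3 y rel board 0.0358
right rail (393, 240) -0.31 y rel board 0.0375
right rail (408, 240) -0.29 y rel board 0.0423
right rail (408, 240) -0.3 y rel board 0.0444
right rail (408, 240) -0.31 y rel board 0.0464
right rail (397, 200) -0.29 y rel board 0.0351
right rail (397, 200) -0.3 y rel board 0.0368
right rail (397, 200) -0.31 y rel board 0.0385
right rail (411, 200) -0.29 y rel board 0.0425
right rail (411, 200) -0.3 y rel board 0.0445
right rail (411, 200) -0.31 y rel board 0.0466
```

Emit:
arm_command(jaw=[-0.18,-0.18,-0.18,-0.18,-0.18], translation=[[6.5,0,15],[6.5,0,30],[6.5,0,38],[6.5,0,42],[6.5,0,44]], rotation=[[0,0.4,0.3],[0,0.4,0.3],[0,0.4,0.3],[0,0.4,0.3],[0,0.4,0.3]])

```text
t: 13.1
position: [0.5147, -0.1682, 0.105]
tool_rot: [0.339, 0.113, 0.933, -0.042]
ft_force: [0.1, -0.8, -0.1]
grip_width: 0.59
finger_force: 0.0
```

Emit:
arm_command(jaw=[-0.18,-0.18], translation=[[0,0,0],[0,0,0]], rotation=[[0,0,0],[0,0,0]])

```text
t: 13.3
position: [0.5147, -0.1683, 0.1051]
tool_rot: [0.339, 0.113, 0.933, -0.042]
ft_force: [0.5, -0.8, -0.6]
grip_width: 0.587
finger_force: 0.0
```

```bash
python3 -c "
from h import *
s=read_state();print(s['position'],s['ft_force'],s['grip_width'],NN@np.array(s['position']));go(GR+.0085*NN,RR)"
```

```text
[ 0.51465054 -0.16829113  0.10514415] [ 0.48667664 -0.75937132 -0.59242468] 0.5869909014406096 -0.2664741085808359
t 13.3 tr [-1.7, 1.0, 0.2] rot [-0.2, 0.0, -0.1]
```

Emit:
arm_command(jaw=[-0.1,0.1,1,1,1], translation=[[-1,0.5,0.5],[-1,0.5,0.5],[-1,0.5,0.5],[-1,0.5,0.5],[-1,0.5,0.5]], rotation=[[0,0,0],[0,0,0],[0,0,0],[0,0,0],[0,0,0]])

```text
t: 13.8
position: [0.516, -0.168, 0.1053]
tool_rot: [0.339, 0.113, 0.933, -0.042]
ft_force: [-4.0, 1.7, 5.4]
grip_width: 0.494
finger_force: 30.0
```

Emit:
arm_command(jaw=[1,1,1,1,1], translation=[[0,0,-4],[0,0,-10],[0,0,-20],[0,0,-32],[0,0,-40]], rotation=[[0,0,0],[0,0,0],[0,0,0],[0,0,0],[0,0,0]])

```text
t: 14.3
position: [0.4899, -0.1614, 0.1354]
tool_rot: [0.339, 0.113, 0.933, -0.042]
ft_force: [-0.2, 0.9, -0.0]
grip_width: 0.497
finger_force: 30.0
```

Run:
```python
from h import *
s=read_state();im=capture("wrist");cv2.imwrite("pics/w7.png",im[:,:,::-1]);print(s["position"],s["tool_rot"],s["grip_width"])
import json;json.dump({k:np.array(v).tolist() for k,v in s.items()},open("s7.json","w"))
chain([([.45,-.10,.24],Rv(76.3))]);go([.45,-.10,.24],Rv(90+TY))
```

```text
[ 0.48987515 -0.16135254  0.13542696] [ 0.3386075   0.11325775  0.93315908 -0.04161461] 0.4968533689180977
tr [-25.6, 50.0, -114.0] rot [-0.1, 40.0, -0.1]
t 14.35 tr [-25.6, 50.0, -114.0] rot [-6.6, 39.6, -17.8]
```

View pics/w7.png

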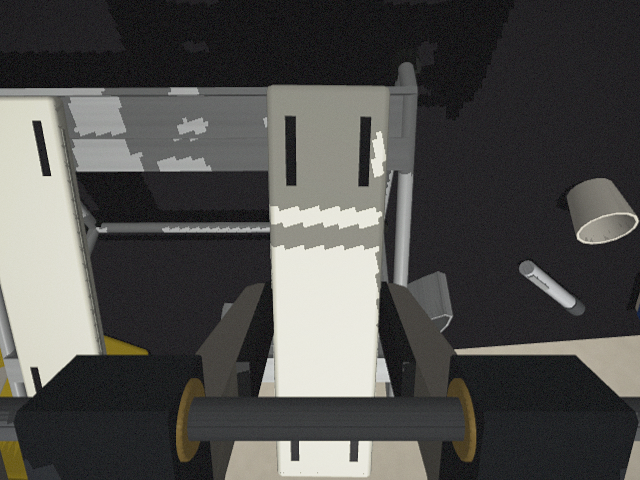

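The board is held squarely; its end edges are at row 86 (columns 267–390) and row 477. That uses up my picture views, so from here I work from numbers only.

Emit:
arm_command(jaw=[1,1,1,1,1], translation=[[-10,5,-50],[-20,30,-100],[-26,50,-114],[-26,50,-114],[-26,50,-114]], rotation=[[0,0,0],[-1,8,-3],[-7,40,-18],[-7,40,-18],[-7,40,-18]])

```text
t: 14.85
position: [0.4515, -0.1004, 0.2417]
tool_rot: [0.08, -0.007, 0.997, -0.009]
ft_force: [-0.2, 0.6, -0.4]
grip_width: 0.496
finger_force: 30.0
```

Run:
```python
from h import *
import json;s=json.load(open("s7.json"));R=q2R(s["tool_rot"]);p0=np.array(s["position"])
for u in[(267,86),(390,86),(279,477),(371,477)]:
    o,v=ray("wrist",u,s);o=R.T@(o-p0);v=R.T@v;print([(o+v*((h-o[2])/v[2])).round(4).tolist() for h in(.010,.013)])
print(read_state()["position"]);go(T(0,.057,.16),Rv(90+TY))
```

```text
[[0.0902, -0.0231, 0.01], [0.0904, -0.0235, 0.013]]
[[0.0903, 0.0212, 0.01], [0.0905, 0.0216, 0.013]]
[[-0.0863, -0.0241, 0.01], [-0.0894, -0.0246, 0.013]]
[[-0.0862, 0.02, 0.01], [-0.0894, 0.0205, 0.013]]
[ 0.45149259 -0.1004236   0.24174857]
t 14.85 tr [-106.3, 432.5, 91.8] rot [-1.4, 9.1, -4.0]
```

Emit:
arm_command(jaw=[1,1,1,1,1], translation=[[-106,432,92],[-106,432,92],[-106,432,92],[-106,432,92],[-106,432,92]], rotation=[[-1.4,9,-4],[-1.4,9,-4],[-1.4,9,-4],[-1.4,9,-4],[-1.4,9,-4]])

```text
t: 15.35
position: [0.5146, 0.1392, 0.1942]
tool_rot: [0.001, -0.04, 0.999, 0.001]
ft_force: [0.2, -0.4, -1.0]
grip_width: 0.497
finger_force: 30.0
```

Run:
```python
from h import *
print(read_state()["position"]);go(T(0.001,.057,.12),Rv(90+TY))
```

```text
[0.51458451 0.13916308 0.19423707]
t 15.35 tr [-67.4, 188.0, 74.8] rot [0.1, 0.2, -0.2]
```

Emit:
arm_command(jaw=[1,1,1,1,1], translation=[[-67,188,75],[-67,188,75],[-67,188,75],[-67,188,75],[-67,188,75]], rotation=[[0,0,0],[0,0,0],[0,0,0],[0,0,0],[0,0,0]])

```text
t: 15.85
position: [0.5649, 0.3335, 0.1172]
tool_rot: [-0.001, -0.042, 0.999, 0.001]
ft_force: [-1.0, -0.8, -1.2]
grip_width: 0.496
finger_force: 30.0
```

Emit:
arm_command(jaw=[1,1], translation=[[0,0,0],[0,0,0]], rotation=[[0,0,0],[0,0,0]])

```text
t: 16.05
position: [0.5668, 0.3292, 0.1211]
tool_rot: [0.002, -0.04, 0.999, 0.001]
ft_force: [0.3, 0.4, -0.8]
grip_width: 0.493
finger_force: 30.0
```

Run:
```python
from h import *
print(read_state()["position"]);go(T(0.001,.057,.06),Rv(90+TY))
```

```text
[0.5667742  0.32921274 0.12113462]
t 16.05 tr [-0.2, 2.7, 61.1] rot [0.1, 0.2, -0.2]
```

Emit:
arm_command(jaw=[1,1,1,1,1], translation=[[0,2.7,25],[0,2.7,45],[0,2.7,57],[0,2.7,62],[0,2.7,62]], rotation=[[0,0,0],[0,0,0],[0,0,0],[0,0,0],[0,0,0]])

```text
t: 16.55
position: [0.5669, 0.3323, 0.0592]
tool_rot: [0.002, -0.04, 0.999, 0.001]
ft_force: [-0.2, -1.1, -0.7]
grip_width: 0.499
finger_force: 30.0
```

Emit:
arm_command(jaw=[1,1,1,1,1], translation=[[0,0,1],[0,0,2],[0,0,3],[0,0,4],[0,0,4]], rotation=[[0,0,0],[0,0,0],[0,0,0],[0,0,0],[0,0,0]])

```text
t: 17.05
position: [0.5667, 0.3332, 0.0549]
tool_rot: [0.002, -0.04, 0.999, 0.001]
ft_force: [0.1, 0.5, -0.8]
grip_width: 0.499
finger_force: 30.0
```

Run:
```python
from h import *
s=read_state();print(s["position"],s["ft_force"]);go(T(0.001,.057,.053),Rv(90+TY))
```

```text
[0.56668726 0.33323728 0.05489375] [ 0.10420102  0.54135472 -0.81573847]
t 17.05 tr [-0.2, -1.2, 1.9] rot [0.2, 0.2, -0.2]
```

Emit:
arm_command(jaw=[1,1,1,1], translation=[[0,-0.8,0.5],[0,-0.8,1],[0,-0.8,1.5],[0,-0.8,1.5]], rotation=[[0,0,0],[0,0,0],[0,0,0],[0,0,0]])

```text
t: 17.45
position: [0.5668, 0.3323, 0.0534]
tool_rot: [0.002, -0.04, 0.999, 0.001]
ft_force: [0.6, -0.5, 0.2]
grip_width: 0.493
finger_force: 30.0
```

Emit:
arm_command(jaw=[1,1,1], translation=[[0,0,0.5],[0,0,1],[0,0,1]], rotation=[[0,0,0],[0,0,0],[0,0,0]])

```text
t: 17.75
position: [0.5669, 0.3324, 0.0527]
tool_rot: [0.002, -0.04, 0.999, 0.001]
ft_force: [-0.2, -1.0, 1.2]
grip_width: 0.495
finger_force: 30.0
```

Emit:
arm_command(jaw=[1,1,1], translation=[[0,0,0.5],[0,0,1],[0,0,1]], rotation=[[0,0,0],[0,0,0],[0,0,0]])

```text
t: 18.05
position: [0.567, 0.3324, 0.0527]
tool_rot: [0.002, -0.04, 0.999, 0.001]
ft_force: [-3.7, -1.4, 8.0]
grip_width: 0.501
finger_force: 30.0
```

Emit:
arm_command(jaw=[0,-0.15,-0.3,-0.3], translation=[[0,0,-0.6],[0,0,-0.8],[0,0,-0.8],[0,0,-0.8]], rotation=[[0,0,0],[0,0,0],[0,0,0],[0,0,0]])

```text
t: 18.45
position: [0.5667, 0.3323, 0.0519]
tool_rot: [0.002, -0.04, 0.999, 0.001]
ft_force: [0.5, -0.5, -0.3]
grip_width: 0.65
finger_force: 0.0
```

Emit:
arm_command(jaw=[-0.3,-0.3,-0.3,-0.3,-0.3], translation=[[0,0,-10],[0,0,-35],[0,0,-80],[0,0,-130],[0,0,-150]], rotation=[[0,0,0],[0,0,0],[0,0,0],[0,0,0],[0,0,0]])

```text
t: 18.95
position: [0.5688, 0.3329, 0.2095]
tool_rot: [0.006, -0.04, 0.999, 0.003]
ft_force: [0.9, 0.1, 0.5]
grip_width: 0.654
finger_force: 0.0
```

Run:
```python
from h import *
import json
s=read_state();im=capture("wrist");cv2.imwrite("pics/w8.png",im[:,:,::-1]);print(s["position"],s["tool_rot"])
json.dump({k:np.array(v).tolist() for k,v in s.items()},open("s8.json","w"))
go([.44,-.20,.26],RR);go([.41,-.28,.23],RR)
# predicted corners of placed board top, and found edges near
for x,y in[(-.09,.035),(-.09,.081),(.09,.035),(.09,.081)]:
    print((x,y),np.round(proj("wrist",T(x,y,.041),s),1))
```

```text
[0.56878215 0.33286233 0.2094583 ] [ 0.00632095 -0.04007566  0.9991722   0.00298369]
t 19.0 tr [171.2, -520.8, -54.5] rot [6.9, -38.8, 17.4]
t 19.0 tr [208.0, -598.3, -25.5] rot [6.9, -38.8, 17.4]
(-0.09, 0.035) [295.7  95.6]
(-0.09, 0.081) [359.3  95.6]
(0.09, 0.035) [300.5 319.4]
(0.09, 0.081) [354.5 319.2]
```

Emit:
arm_command(jaw=[-0.26,-0.26,-0.26,-0.26,-0.26], translation=[[171,-521,-54],[171,-521,-54],[171,-521,-54],[171,-521,-54],[171,-521,-54]], rotation=[[4,-20,9],[4,-20,9],[4,-20,9],[4,-20,9],[4,-20,9]])

```text
t: 19.5
position: [0.506, 0.0891, 0.225]
tool_rot: [0.176, 0.038, 0.983, -0.026]
ft_force: [0.9, -0.5, 0.4]
grip_width: 0.628
finger_force: 0.0
```

Run:
```python
from h import *
import json
s=json.load(open("s8.json"));im=cv2.imread("pics/w8.png");g=cv2.GaussianBlur(im,(3,3),0).astype(int)
a=np.radians(TY);Q=np.array([[np.cos(a),np.sin(a)],[-np.sin(a),np.cos(a)]])
f=lambda u,z:(Q@(onz("wrist",u,z,s)[:2]-TC)).round(4)
sat=(g[:,:,2]-g[:,:,0])  # boards are warm white, tray is bluish
m=((sat>4)&(g.min(2)>70)).astype(np.uint8)
for r in(120,200,260,300):
    e=np.where(np.diff(m[r]))[0];e=e[(e>260)&(e<400)];print(r,[(int(k),f((k+.5,r),.041).tolist()) for k in e])
for c in(315,328,345):
    e=np.where(np.diff(m[:,c]))[0];e=e[(e>60)&(e<345)];print(c,[(int(k),f((c,k+.5),.041).tolist()) for k in e])
go([.44,-.20,.26],RR);go(GL+.07*NN,RR)
```

```text
120 [(302, [-0.0728, 0.0398]), (354, [-0.0727, 0.078]), (356, [-0.0727, 0.0795]), (365, [-0.0727, 0.0861]), (367, [-0.0727, 0.0876])]
200 [(294, [-0.013, 0.0326]), (323, [-0.013, 0.0551]), (351, [-0.0129, 0.0769]), (354, [-0.0129, 0.0792])]
260 [(363, [0.0367, 0.0875])]
300 [(304, [0.0721, 0.039]), (308, [0.0721, 0.0423]), (338, [0.0722, 0.0675]), (342, [0.0722, 0.0708]), (363, [0.0723, 0.0884])]
315 [(95, [-0.0898, 0.0492]), (98, [-0.0877, 0.0491]), (155, [-0.0471, 0.0488]), (169, [-0.0366, 0.0487]), (173, [-0.0335, 0.0487]), (318, [0.0894, 0.0476])]
328 [(95, [-0.0898, 0.0586]), (98, [-0.0877, 0.0586]), (205, [-0.0086, 0.0586]), (318, [0.0894, 0.0587])]
345 [(95, [-0.0897, 0.0708]), (98, [-0.0877, 0.0709]), (216, [0.0002, 0.072]), (318, [0.0895, 0.0731])]
t 19.5 tr [30.6, -294.7, -36.8] rot [2.6, -19.4, 8.8]
t 19.5 tr [57.6, -395.3, 69.7] rot [2.6, -19.4, 8.8]
```

Emit:
arm_command(jaw=[-0.26,-0.26,-0.26,-0.26,-0.26], translation=[[31,-295,-37],[31,-295,-37],[31,-295,-37],[31,-295,-37],[31,-295,-37]], rotation=[[2.6,-19.4,9],[2.6,-19.4,9],[2.6,-19.4,9],[2.6,-19.4,9],[2.6,-19.4,9]])

```text
t: 20.0
position: [0.4513, -0.1495, 0.2543]
tool_rot: [0.341, 0.114, 0.932, -0.041]
ft_force: [1.7, -0.1, -0.5]
grip_width: 0.632
finger_force: 0.0
```

Run:
```python
from h import *
print(read_state()["position"]);go(GL+.07*NN,RR)
```

```text
[ 0.45133096 -0.14947279  0.25428105]
t 20.0 tr [41.7, -153.4, 94.9] rot [-0.1, 0.1, -0.2]
```

Emit:
arm_command(jaw=[-0.26,-0.26,-0.26,-0.26,-0.26], translation=[[20,-50,10],[30,-95,30],[35,-110,60],[35,-110,75],[35,-110,75]], rotation=[[0,0,0],[0,0,0],[0,0,0],[0,0,0],[0,0,0]])

```text
t: 20.5
position: [0.4459, -0.2598, 0.1714]
tool_rot: [0.338, 0.116, 0.933, -0.039]
ft_force: [0.5, 0.5, -0.3]
grip_width: 0.632
finger_force: 0.0
```

Run:
```python
from h import *
print(read_state()["position"]);go(GL+.05*NN,RR)
```

```text
[ 0.44585294 -0.2598279   0.17136433]
t 20.5 tr [4.2, -44.9, 37.8] rot [0.1, -0.2, -0.5]
```

Emit:
arm_command(jaw=[-0.26,-0.26,-0.26], translation=[[0,-10,10],[0,-10,10],[0,-10,10]], rotation=[[0,0,0],[0,0,0],[0,0,0]])

```text
t: 20.8
position: [0.4506, -0.2712, 0.1674]
tool_rot: [0.34, 0.114, 0.933, -0.041]
ft_force: [-0.4, 0.7, 1.0]
grip_width: 0.631
finger_force: 0.0
```

Run:
```python
from h import *
print(read_state()["position"]);go(GL+.05*NN,RR)
```

```text
[ 0.45064689 -0.27120851  0.16735974]
t 20.8 tr [7.6, -34.9, 30.1] rot [-0.1, 0.0, -0.2]
```

Emit:
arm_command(jaw=[-0.2,-0.2,-0.2,-0.2,-0.2], translation=[[7,-35,15],[7,-35,30],[7,-35,30],[7,-35,30],[7,-35,30]], rotation=[[0,0,0],[0,0,0],[0,0,0],[0,0,0],[0,0,0]])

```text
t: 21.3
position: [0.4558, -0.3085, 0.1401]
tool_rot: [0.34, 0.114, 0.933, -0.041]
ft_force: [0.0, 0.4, -0.6]
grip_width: 0.599
finger_force: 0.0
```

Run:
```python
from h import *
s=read_state();im=capture("wrist");cv2.imwrite("pics/w9.png",im[:,:,::-1]);print(s["position"]);go(GL+.0085*NN,RR)
g=cv2.GaussianBlur(im,(3,3),0).astype(int);m=((g[:,:,0]-g[:,:,2]>3)&(g.min(2)>60)).astype(np.uint8)
R=q2R(s["tool_rot"]);p0=np.array(s["position"]);off=-.2793
def pt(u):
    o,v=ray("wrist",u,s);return (R.T@(o+v*((off-NN@o)/(NN@v))-p0)).round(4)
for r in(120,160,200,240,280):
    e=np.where(np.diff(m[r]))[0];e=e[(e>230)&(e<430)];print(r,[(int(k),pt((k+.5,r))[1]) for k in e])
for c in(320,330,340):
    e=np.where(np.diff(m[:,c]))[0];e=e[e<340];print(c,[(int(k),pt((c,k+.5))[0]) for k in e])
```

```text
[ 0.45581732 -0.30852198  0.14007714]
t 21.35 tr [0.9, 0.4, 41.7] rot [-0.1, 0.1, -0.2]
120 [(280, np.float64(-0.023)), (295, np.float64(-0.0159)), (302, np.float64(-0.0126)), (353, np.float64(0.0114)), (361, np.float64(0.0152)), (377, np.float64(0.0228))]
160 [(281, np.float64(-0.0231)), (296, np.float64(-0.0158)), (303, np.float64(-0.0124)), (353, np.float64(0.0118)), (361, np.float64(0.0157)), (376, np.float64(0.023))]
200 [(282, np.float64(-0.0231)), (375, np.float64(0.0232))]
240 [(284, np.float64(-0.0227)), (373, np.float64(0.0229))]
280 [(285, np.float64(-0.0227)), (373, np.float64(0.0236))]
320 [(84, np.float64(0.0937))]
330 [(84, np.float64(0.0937))]
340 [(84, np.float64(0.0937))]
```

Emit:
arm_command(jaw=[-0.18,-0.18,-0.18,-0.18,-0.18], translation=[[3.5,0,15],[3.5,0,28],[3.5,0,36],[3.5,0,40],[3.5,0,42]], rotation=[[0,0,0],[0,0,0],[0,0,0],[0,0,0],[0,0,0]])

```text
t: 21.85
position: [0.4835, -0.312, 0.1121]
tool_rot: [0.333, 0.118, 0.935, -0.041]
ft_force: [-0.4, 0.1, 0.7]
grip_width: 0.585
finger_force: 0.0
```

Emit:
arm_command(jaw=[-0.18,-0.18], translation=[[0,0,0],[0,0,0]], rotation=[[0,0,0],[0,0,0]])

```text
t: 22.05
position: [0.4833, -0.3123, 0.1122]
tool_rot: [0.333, 0.118, 0.934, -0.041]
ft_force: [-0.5, -0.0, 0.6]
grip_width: 0.59
finger_force: 0.0
```

```bash
python3 -c "
from h import *
s=read_state();print(s['position'],s['ft_force'],s['grip_width'],NN@np.array(s['position']));go(GL+.0085*NN,RR)"
```

```text
[ 0.48327849 -0.31226638  0.11224389] [-0.45246939 -0.03608328  0.60417604] 0.5896405740518822 -0.2633618595941014
t 22.05 tr [4.0, -2.7, 2.8] rot [-0.3, -0.8, -0.6]
```

```bash
python3 -c "
from h import *
s=read_state();print(np.round(s['joints'],3),np.round(s['joint_torque'],1),np.round(s['joint_vel'],3),s['torque'])
im=capture('wrist')
R=q2R(s['tool_rot']);p0=np.array(s['position']);off=-.2793
g=cv2.GaussianBlur(im,(3,3),0).astype(int);m=((g[:,:,0]-g[:,:,2]>3)&(g.min(2)>60)).astype(np.uint8)
def pt(u):
    o,v=ray('wrist',u,s);return (R.T@(o+v*((off-NN@o)/(NN@v))-p0)).round(4)
for r in(200,240):
    e=np.where(np.diff(m[r]))[0];e=e[(e>200)&(e<450)];print(r,[(int(k),pt((k+.5,r))[1]) for k in e])
for c in(320,330):
    e=np.where(np.diff(m[:,c]))[0];e=e[e<340];print(c,[(int(k),pt((c,k+.5))[0]) for k in e])
"
```

```text
[-1.03  -0.037  2.224  0.874  0.62  -2.994] [  0.1 -25.6 -27.2   1.4  -0.3  -0. ] [-0.001 -0.002  0.001  0.001 -0.001 -0.   ] [0.05126377 0.31396331 0.03036253]
200 [(265, np.float64(-0.026)), (378, np.float64(0.0196))]
240 [(267, np.float64(-0.0258)), (378, np.float64(0.0202))]
320 [(69, np.float64(0.0962))]
330 [(69, np.float64(0.0962))]
```

Joint 6 is at its −3 rad limit here. I'll back out and take the board with the wrist turned half round.

Emit:
arm_command(jaw=[-0.26,-0.26,-0.26,-0.26,-0.26], translation=[[0,0,-25],[0,0,-60],[0,0,-90],[0,0,-90],[0,0,-90]], rotation=[[0,0,0],[0,0,0],[0,0,0],[0,0,9],[0,0,18]])

```text
t: 22.6
position: [0.4278, -0.299, 0.1833]
tool_rot: [0.336, 0.259, 0.905, 0.009]
ft_force: [1.0, -0.1, -0.5]
grip_width: 0.629
finger_force: 0.0
```

Emit:
arm_command(jaw=[-0.26,-0.26,-0.26,-0.26,-0.26], translation=[[0,0,0],[0,0,0],[0,0,0],[0,0,0],[0,0,0]], rotation=[[0,0,8],[0,0,17],[0,0,26],[0,0,34],[0,0,43]])

```text
t: 23.1
position: [0.428, -0.2982, 0.1818]
tool_rot: [0.309, 0.569, 0.75, 0.131]
ft_force: [0.5, -0.4, 0.4]
grip_width: 0.63
finger_force: 0.0
```

Emit:
arm_command(jaw=[-0.26,-0.26,-0.26,-0.26,-0.26], translation=[[0,0,0],[0,0,0],[0,0,0],[0,0,0],[0,0,0]], rotation=[[0,0,8],[0,0,17],[0,0,26],[0,0,34],[0,0,43]])

```text
t: 23.6
position: [0.428, -0.2982, 0.1818]
tool_rot: [0.241, 0.802, 0.494, 0.234]
ft_force: [0.6, -0.2, -0.1]
grip_width: 0.63
finger_force: 0.0
```

Emit:
arm_command(jaw=[-0.26,-0.26,-0.26,-0.26,-0.26], translation=[[0,0,0],[0,0,0],[0,0,0],[0,0,0],[0,0,0]], rotation=[[0,0,8],[0,0,17],[0,0,26],[0,0,34],[0,0,43]])

```text
t: 24.1
position: [0.428, -0.2982, 0.1818]
tool_rot: [0.14, 0.926, 0.171, 0.305]
ft_force: [-0.8, -0.3, 0.1]
grip_width: 0.631
finger_force: 0.0
```

```bash
cat >> h.py <<'E'
RF=RR@np.diag([-1,-1,1])
E
python3 -c "
from h import *
s=read_state();print(s['position'],np.round(s['joints'],2));go(GL+.09*NN,RF)"
```

```text
[ 0.42796476 -0.29823901  0.18179506] [-1.15 -0.34  2.32  0.73  0.84 -0.35]
t 24.1 tr [-5.8, -0.2, 11.3] rot [0.1, 0.9, 34.7]
```

Emit:
arm_command(jaw=[-0.2,-0.2,-0.2,-0.2,-0.2], translation=[[-6,0,10],[-6,0,30],[-6,0,50],[-6,0,51],[-6,0,51]], rotation=[[0,0.9,35],[0,0.9,35],[0,0.9,35],[0,0.9,35],[0,0.9,35]])

```text
t: 24.6
position: [0.4547, -0.3082, 0.1384]
tool_rot: [0.041, 0.933, -0.112, 0.34]
ft_force: [0.5, 0.8, 0.1]
grip_width: 0.602
finger_force: 0.0
```

Emit:
arm_command(jaw=[-0.2,-0.2], translation=[[0,0,0],[0,0,0]], rotation=[[0,0,0],[0,0,0]])

```text
t: 24.8
position: [0.4549, -0.3089, 0.1397]
tool_rot: [0.042, 0.933, -0.111, 0.34]
ft_force: [0.0, 0.2, 0.4]
grip_width: 0.6
finger_force: 0.0
```

```bash
cat > meas.py <<'E'
from h import *
s=read_state();im=capture("wrist");cv2.imwrite("pics/w10.png",im[:,:,::-1]);print(s["position"],np.round(s["joints"],2));go(GL+.0085*NN,RF)
g=cv2.GaussianBlur(im,(3,3),0).astype(int);m=((g[:,:,0]-g[:,:,2]>3)&(g.min(2)>60)).astype(np.uint8)
R=q2R(s["tool_rot"]);p0=np.array(s["position"]);off=-.2793
def pt(u):
    o,v=ray("wrist",u,s);return (R.T@(o+v*((off-NN@o)/(NN@v))-p0)).round(4)
for r in(160,200,240,280):
    e=np.where(np.diff(m[r]))[0];e=e[(e>230)&(e<430)];print(r,[(int(k),pt((k+.5,r))[1]) for k in e])
for c in(320,330,340):
    e=np.where(np.diff(m[:,c]))[0];e=e[e<340];print(c,[(int(k),pt((c,k+.5))[0]) for k in e])
E
python3 meas.py
```

```text
[ 0.45486103 -0.30890253  0.13970542] [-1.1  -0.17  2.28  0.84  0.72  0.14]
t 24.85 tr [-0.0, -0.8, 42.0] rot [0.1, -0.1, 0.2]
160 [(273, np.float64(-0.0236)), (288, np.float64(-0.0163)), (295, np.float64(-0.0129)), (346, np.float64(0.0119)), (353, np.float64(0.0153)), (368, np.float64(0.0225))]
200 [(274, np.float64(-0.0238)), (367, np.float64(0.0226))]
240 [(275, np.float64(-0.0239)), (365, np.float64(0.0222))]
280 [(277, np.float64(-0.0236)), (364, np.float64(0.0223))]
320 [(101, np.float64(0.0875))]
330 [(101, np.float64(0.0875))]
340 [(101, np.float64(0.0875))]
```

Emit:
arm_command(jaw=[-0.18,-0.18,-0.18,-0.18,-0.18], translation=[[-2.5,-0.7,15],[-2.5,-0.7,28],[-2.5,-0.7,36],[-2.5,-0.7,40],[-2.5,-0.7,42]], rotation=[[0,0,0],[0,0,0],[0,0,0],[0,0,0],[0,0,0]])

```text
t: 25.35
position: [0.4796, -0.3139, 0.1053]
tool_rot: [0.042, 0.933, -0.111, 0.34]
ft_force: [0.0, -0.2, -0.0]
grip_width: 0.593
finger_force: 0.0
```

Emit:
arm_command(jaw=[-0.18,-0.18], translation=[[0,0,0],[0,0,0]], rotation=[[0,0,0],[0,0,0]])

```text
t: 25.55
position: [0.4794, -0.314, 0.1057]
tool_rot: [0.042, 0.933, -0.112, 0.34]
ft_force: [-0.3, -0.1, 0.7]
grip_width: 0.594
finger_force: 0.0
```

```bash
python3 -c "
from h import *
s=read_state();print(s['position'],s['ft_force'],s['grip_width'],NN@np.array(s['position']));go(GL+.0085*NN,RF)"
```

```text
[ 0.47944494 -0.31401794  0.10567475] [-0.27965698 -0.12795035  0.68737382] 0.5936915635602033 -0.2662667210703633
t 25.55 tr [2.7, 0.1, -0.2] rot [0.1, -0.1, 0.1]
```

Emit:
arm_command(jaw=[-0.1,0.1,1,1,1], translation=[[0,0,0.7],[0,0,0.7],[0,0,0.7],[0,0,0.7],[0,0,0.7]], rotation=[[0,0,0],[0,0,0],[0,0,0],[0,0,0],[0,0,0]])

```text
t: 26.05
position: [0.4799, -0.314, 0.105]
tool_rot: [0.042, 0.933, -0.112, 0.34]
ft_force: [-2.7, 2.4, 3.7]
grip_width: 0.499
finger_force: 30.0
```

Emit:
arm_command(jaw=[1,1,1,1,1], translation=[[0,0,-4],[0,0,-10],[0,0,-25],[0,0,-50],[0,0,-75]], rotation=[[0,0,0],[0,0,0],[0,0,0],[0,0,0],[0,0,0]])

```text
t: 26.55
position: [0.4319, -0.3016, 0.1619]
tool_rot: [0.041, 0.933, -0.112, 0.339]
ft_force: [0.4, -1.0, 0.1]
grip_width: 0.496
finger_force: 30.0
```

Run:
```python
from h import *
s=read_state();im=capture("wrist");cv2.imwrite("pics/w11.png",im[:,:,::-1]);print(s["position"],np.round(s["joints"],2),s["grip_width"],s["finger_force"])
g=cv2.GaussianBlur(im,(3,3),0).astype(int);m=((g[:,:,0]-g[:,:,2]>3)&(g.min(2)>60)).astype(np.uint8)
def pt(u):
    c=camera_info("wrist");M=np.array(c["mount"]);o=M[:3,3];v=M[:3,:3]@np.array([(u[0]-c["cx"])/c["fx"],(u[1]-c["cy"])/c["fy"],1]);return (o+v*((.012-o[2])/v[2])).round(4)
for r in(160,200,240):
    e=np.where(np.diff(m[r]))[0];e=e[(e>230)&(e<430)];print(r,[(int(k),pt((k+.5,r))[1]) for k in e])
for c in(320,330,340):
    e=np.where(np.diff(m[:,c]))[0];print(c,[(int(k),pt((c,k+.5))[0]) for k in e])
go([.43,-.15,.26],Rv(TY-90))
```

```text
[ 0.43186493 -0.30156188  0.16186451] [-1.15 -0.29  2.32  0.79  0.8   0.18] 0.49631315294932876 29.98019814491272
160 [(266, np.float64(-0.0208)), (285, np.float64(-0.0136)), (295, np.float64(-0.0098)), (359, np.float64(0.0147)), (368, np.float64(0.0181)), (386, np.float64(0.025))]
200 [(268, np.float64(-0.0207)), (384, np.float64(0.0249))]
240 [(269, np.float64(-0.0209)), (382, np.float64(0.0247))]
320 [(88, np.float64(0.0904)), (397, np.float64(-0.0418)), (440, np.float64(-0.0656)), (477, np.float64(-0.0874))]
330 [(88, np.float64(0.0904)), (397, np.float64(-0.0418)), (440, np.float64(-0.0656)), (477, np.float64(-0.0874))]
340 [(88, np.float64(0.0904)), (397, np.float64(-0.0418)), (440, np.float64(-0.0656)), (477, np.float64(-0.0874))]
t 26.6 tr [32.6, -147.7, -97.4] rot [6.7, -39.7, -17.6]
```

Emit:
arm_command(jaw=[1,1,1,1,1], translation=[[0,-5,-40],[15,-50,-85],[33,-100,-97],[33,-148,-97],[33,-148,-97]], rotation=[[0,0,0],[1,-8,-3],[3,-16,-7],[4,-24,-11],[7,-40,-18]])

```text
t: 27.1
position: [0.4327, -0.1474, 0.2601]
tool_rot: [0.011, 0.996, 0.009, 0.085]
ft_force: [0.4, 0.3, -0.8]
grip_width: 0.492
finger_force: 30.0
```

Run:
```python
from h import *
s=read_state();print(s["position"],s["grip_width"]);go(T(-.0015,-.0565,.16),Rv(TY-90))
```

```text
[ 0.43273055 -0.1474334   0.26005726] 0.49214262486411303
t 27.1 tr [129.2, -366.2, 115.2] rot [1.6, -9.6, -3.8]
```

Emit:
arm_command(jaw=[1,1,1,1,1], translation=[[129,-366,115],[129,-366,115],[129,-366,115],[129,-366,115],[129,-366,115]], rotation=[[1.6,-9.6,-3.8],[1.6,-9.6,-3.8],[1.6,-9.6,-3.8],[1.6,-9.6,-3.8],[1.6,-9.6,-3.8]])

```text
t: 27.6
position: [0.5202, 0.0783, 0.1955]
tool_rot: [-0.002, 0.999, 0.04, 0.001]
ft_force: [1.3, -0.8, -1.2]
grip_width: 0.494
finger_force: 30.0
```

Run:
```python
from h import *
s=read_state();print(s["position"],s["grip_width"]);go(T(-.0015,-.0565,.13),Rv(TY-90))
```

```text
[0.52017623 0.07832964 0.19554755] 0.49387607340175343
t 27.6 tr [64.6, -135.5, 66.1] rot [-0.2, -0.1, -0.2]
```

Emit:
arm_command(jaw=[1,1,1,1,1], translation=[[64,-135,55],[64,-135,66],[64,-135,66],[64,-135,66],[64,-135,66]], rotation=[[0,0,0],[0,0,0],[0,0,0],[0,0,0],[0,0,0]])

```text
t: 28.1
position: [0.5721, 0.2172, 0.1291]
tool_rot: [-0.001, 0.999, 0.041, -0.001]
ft_force: [-1.5, -0.3, -0.4]
grip_width: 0.496
finger_force: 30.0
```

Emit:
arm_command(jaw=[1,1], translation=[[0,0,0],[0,0,0]], rotation=[[0,0,0],[0,0,0]])

```text
t: 28.3
position: [0.5737, 0.2147, 0.1325]
tool_rot: [-0.002, 0.999, 0.039, 0.002]
ft_force: [0.7, 0.8, -0.7]
grip_width: 0.496
finger_force: 30.0
```

Run:
```python
from h import *
s=read_state();print(s["position"],s["grip_width"]);go(T(-.0015,-.0565,.06),Rv(TY-90))
```

```text
[0.57373087 0.21471163 0.13249621] 0.49552191018014446
t 28.3 tr [0.2, -3.8, 72.5] rot [-0.2, -0.2, -0.3]
```

Emit:
arm_command(jaw=[1,1,1,1,1], translation=[[0,-2.9,25],[0,-2.9,50],[0,-2.9,66],[0,-2.9,72],[0,-2.9,73]], rotation=[[0,0,-0.3],[0,0,-0.3],[0,0,-0.3],[0,0,-0.3],[0,0,-0.3]])

```text
t: 28.8
position: [0.5731, 0.2186, 0.0582]
tool_rot: [-0.002, 0.999, 0.042, 0.001]
ft_force: [0.0, -0.3, -0.2]
grip_width: 0.499
finger_force: 30.0
```

Emit:
arm_command(jaw=[1,1,1,1], translation=[[0,0,1],[0,0,2],[0,0,3],[0,0,3]], rotation=[[0,0,0],[0,0,0],[0,0,0],[0,0,0]])

```text
t: 29.2
position: [0.5734, 0.2194, 0.0557]
tool_rot: [-0.002, 0.999, 0.042, 0.001]
ft_force: [0.7, -0.2, -0.2]
grip_width: 0.495
finger_force: 30.0
```

Run:
```python
from h import *
s=read_state();print(s["position"],s["ft_force"]);go(T(-.0015,-.0565,.0527),Rv(TY-90))
```

```text
[0.57341378 0.21938967 0.05573696] [ 0.70621514 -0.22834837 -0.24956691]
t 29.2 tr [0.4, 0.7, 3.0] rot [-0.2, -0.2, 0.1]
```

Emit:
arm_command(jaw=[1,1,1,1,1], translation=[[0,0.6,0.5],[0,0.6,1],[0,0.6,1.5],[0,0.6,2],[0,0.6,2]], rotation=[[0,0,0],[0,0,0],[0,0,0],[0,0,0],[0,0,0]])

```text
t: 29.7
position: [0.5732, 0.2187, 0.0533]
tool_rot: [-0.002, 0.999, 0.042, 0.001]
ft_force: [-0.0, -0.1, 0.3]
grip_width: 0.492
finger_force: 30.0
```

Emit:
arm_command(jaw=[1,1,1], translation=[[0,0,0.5],[0,0,1],[0,0,1]], rotation=[[0,0,0],[0,0,0],[0,0,0]])

```text
t: 30.0
position: [0.5733, 0.2187, 0.0531]
tool_rot: [-0.002, 0.999, 0.042, 0.001]
ft_force: [-2.1, -1.1, 5.5]
grip_width: 0.494
finger_force: 30.0
```

Contact (5.5 N). Releasing and rising.

Emit:
arm_command(jaw=[0,-0.15,-0.3,-0.3], translation=[[0,0,-0.4],[0,0,-0.5],[0,0,-0.5],[0,0,-0.5]], rotation=[[0,0,0],[0,0,0],[0,0,0],[0,0,0]])

```text
t: 30.4
position: [0.5732, 0.2187, 0.0526]
tool_rot: [-0.002, 0.999, 0.042, 0.001]
ft_force: [0.2, 0.0, 0.1]
grip_width: 0.651
finger_force: 0.0
```

Emit:
arm_command(jaw=[-0.3,-0.3,-0.3,-0.3,-0.3], translation=[[0,0,-10],[0,0,-35],[0,0,-80],[0,0,-130],[0,0,-170]], rotation=[[0,0,0],[0,0,0],[0,0,0],[0,0,0],[0,0,0]])

```text
t: 30.9
position: [0.5734, 0.2182, 0.2268]
tool_rot: [-0.002, 0.999, 0.042, 0.003]
ft_force: [0.3, 1.3, 0.4]
grip_width: 0.653
finger_force: 0.0
```

Emit:
arm_command(jaw=[-0.3,-0.3,-0.3], translation=[[0,-20,-20],[0,-40,-40],[0,-40,-40]], rotation=[[0,0,0],[0,0,0],[0,0,0]])

```text
t: 31.2
position: [0.5707, 0.26, 0.2676]
tool_rot: [-0.003, 0.999, 0.044, 0.005]
ft_force: [-0.6, -0.1, 0.5]
grip_width: 0.652
finger_force: 0.0
```

Run:
```python
from h import *
s=read_state();im=capture("wrist");cv2.imwrite("pics/w12.png",im[:,:,::-1]);print(s["position"],s["t"])
g=cv2.GaussianBlur(im,(3,3),0).astype(int);m=((g[:,:,0]-g[:,:,2]>4)&(g.min(2)>60)).astype(np.uint8)
a=np.radians(TY);Q=np.array([[np.cos(a),np.sin(a)],[-np.sin(a),np.cos(a)]])
f=lambda u,z:(Q@(onz("wrist",u,z,s)[:2]-TC)).round(4)
uv=lambda x,y:np.array(proj("wrist",T(x,y,.041),s))
def edges(A,B):  # edges along the tray line A-B at z .041
    k=np.linspace(0,1,400);P=np.array([uv(*(np.array(A)+q*(np.array(B)-A))) for q in k]).round().astype(int)
    ok=(P[:,0]>=0)&(P[:,0]<640)&(P[:,1]>=0)&(P[:,1]<480);v=np.where(ok,m[P[:,1].clip(0,479),P[:,0].clip(0,639)],0)
    e=np.where(np.diff(v.astype(int)))[0];return [(np.array(A)+k[i]*(np.array(B)-A)).round(4).tolist() for i in e]
for x in(-.06,-.01,.01,.06):print("x",x,[p[1] for p in edges((x,-.11),(x,.11))])
for y in(-.07,-.0585,-.045,.045,.057,.07):print("y",y,[p[0] for p in edges((-.11,y),(.11,y))])
```

```text
[0.57072248 0.25997661 0.26758091] 31.2
x -0.06 [-0.089, -0.0747, -0.0709, -0.0466, -0.0427, 0.0405, 0.0444, 0.0675, 0.0714, 0.0846]
x -0.01 [-0.0819, -0.0527, -0.0389, -0.035, 0.0301, 0.035, 0.0686, 0.0697, 0.0714, 0.078]
x 0.01 [-0.0819, -0.035, 0.0295, 0.0482, 0.0731, 0.0775]
x 0.06 [-0.0896, -0.0753, -0.0709, -0.0471, -0.0438, 0.0383, 0.0416, 0.0499, 0.0736, 0.0769, 0.0835, 0.0852]
y -0.07 [-0.0913, 0.0879]
y -0.0585 [-0.0913, 0.0019, 0.003, 0.0041, 0.0047, 0.0868]
y -0.045 [-0.0913, -0.0819, -0.056, -0.035, -0.0339, -0.0317, -0.0289, -0.0267, 0.0063, 0.051, 0.0769, 0.0874]Traceback (most recent call last):
  File "<stdin>", line 12, in <module>
  File "<stdin>", line 8, in edges
  File "<stdin>", line 6, in <lambda>
  File "h.py", line 17, in proj
    c=camera_info(cam)
ValueError: time passes only in moves, steps and waits
```

```bash
python3 -c "
from plant import *
print(sign_off())"
```

```text
the job is handed in; nothing more can be done
None
```

The tower is finished and handed in at about 31 s: the deep board completes the second layer level with cross_1, and the two shallow boards lie across it, centred to about 2 mm by the last camera measurement. I viewed 11 pictures against the limit of 10.

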